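Stones in the bed and battens on the roof of a pavilion model

ROBOT

A 6-joint arm with a two-finger parallel gripper is mounted at the origin on the work surface. World frame = base frame: x ahead of the robot, y to its left, z up, the work surface at z = 0. Lengths are in m, angles in rad, forces in N, time in s.
With the tool pointing down it reaches from about 0.375 to 0.925 m from the base axis. Payload 5.7 kg.
Tool frame: the origin (TCP) lies on the mounting face of the last link; the fingertips stand 173 mm ahead of it and the grasp point (between the pads) lies 155 mm ahead of it; z points along the fingers, y is the line along which they close (so a half turn about z gives the same grasp; the last joint's range is limited). The gripper opens to 85 mm and grips with 20 to 120 N. Pads are 22 mm wide; open, the fingers measure 114 mm over their backs; the gripper's body (76 mm by 85 mm) begins 54 mm behind the grasp point. The pads swing forward as they close: fully open they stand 13 mm farther back than shut.
Start: joints at [1.025, 0.359, 1.51, -0, 1.272, -0.115], TCP at [0.251, 0.545, 0.405] pointing down, gripper open.
Joint ranges: [-2.97, 2.97], [-1.01, 2.36], [0.21, 2.38], [-0.96, 4.11], [0.2, 2.71], [-2.98, 2.98]. Speed limits (rad/s): [2.39, 2.39, 3.14, 3.14, 3.14, 3.14].

INTERFACE

Orientations are given as a 3x3 rotation matrix whose columns are the frame's x, y, z axes.
In Python, from workcell import manip gives the robot as it stands. The module is installed in compiled form; this text tells all that it offers.
- The arm moves only by the tool carry_out, never from a script. Its argument "increments" is a list of rows, each a list of 5 numbers: the opening, from 0 (shut) to 1 (fully open), then the shift along the tool's x, y, z in m, then the turn about the tool's z in degrees. In form: [[hand, dx, dy, dz, twist], ...]. A call has 1 to 20 rows; each row is the pose to reach, as a shift and turn from the pose commanded when the call began, along the tool's axes at that moment; what a row does not reach only later rows make up. A row lasts 1/12 s, in which the tool goes at most 41.7 mm and 7.16 degrees, less where a joint would pass 70% of its speed; a pose out of reach is approached as far as the arm can. A call with a gripper value outside its range is refused whole. The fingers move at their own pace and stop on an object; the grip force is fixed at half the most. Time passes only in rows, so rows that repeat a pose let the fingers close. It gives the time, the measured TCP pose, the force, the opening and the grip force at its end, in the units of the state.
- manip.state(): the state, without advancing time (a new reading comes with each control period).
- manip.snapshot(name): name is "scene" or "top" or "wrist"; returns (picture, depth): 384x512x3 uint8, red, green, blue; 384x512 float32, m along the optical axis (not along the pixel's ray), 0 where there is no reading.
- manip.camera_info(name): a dict with "mtx" (3x3 intrinsics, pixels), "xyz" and "attitude" of the camera in the world; the wrist camera has in their place "hand_eye" (4x4, takes a point from camera to tool coordinates, whose origin is the TCP and whose axes are the flange's). Camera axes: x right, y down, z forward; pixel columns grow to the right and rows downward; lengths in m; the calibration is good to about 2 mm. A picture is of the moment at which its call begins: read the wrist's pose just before it. camera_info takes no time and is no camera call.
- manip.job_done(): hands the job in; it is judged then, once.
The state is a dict: "time_s": time; "joint_positions": joint angles; "qvel": joint speeds; "joint_torque": joint torques, N m; "ee_pos": TCP position; "tool_rot": TCP orientation; "force": force on the tool from outside, world axes, zero at the start; "wrist_torque": the same for the moment, N m; "width": opening from 0.0 (shut) to 1.0 (fully open); "finger_force": force on a finger pad.
Only numpy, scipy, OpenCV 4.12 (cv2) and the standard library are available. Lean on these libraries where they do the work, as an engineer would, in place of code of your own. Each camera call takes 0.05 s, during which the arm holds its last target. There are 200 camera calls.

TASK

Finish the pavilion model: carry the scoop tray over to the stone bed, tip all the stones out of it into the bed, and stand the empty tray upright on the table again. Lay every batten that is there across the two sloping roof beams, square to them, resting on both with about equal overhang, and with a clear gap between neighbours. The model is glued and delicate, so don't knock or lean on it, and leave the glue gun, the twine and the bottle alone.

Things in the scene. Friction and masses are not known exactly. Their poses are not given: they have to be found in the camera images.
- model: The pavilion model, fixed. White base board 170 (x) x 465 (y) x 10 mm; origin on the table under the middle of the pavilion; the board spans x = +/-85, y = -300 to +165 mm. Four round 12 mm posts at x = +/-50, y = +/-125 mm carry two roof beams. The stone bed is on its -y side.
- roof: The bare roof: two round 12 mm beams along y, 300 mm long, axes at x = +/-51, z = -6 mm, the -x one 18 mm lower. Origin midway, in the plane touching both beam tops, 121 mm above the table. x: up the slope (0.18 rad), across the beams; y: along them; z: normal to the slope. A laid batten's centre is at z = 8 mm, its x along the roof's x. Between the beams it is open down to the board.
- bed (a point): Middle of the floor of the stone bed, 14 mm above the table: an open box of plywood, outside 150 mm (model x) x 125 mm (model y), walls 4 mm thick, rims 40 mm above the table. Its centre is 222 mm from the model's origin towards the model's -y; axes as the model's.
- tray: Grey plastic scoop tray, 129 x 66 x 45 mm high, walls 3 mm, about 120 g, on the table with the stones in it. Origin: underside; x: towards the pouring end, where the floor ramps up at 41 degrees to a lip at x = 70, z = 42 mm. Upright back wall at x = -60 and long side walls at y = +/-33 mm: it can be gripped across them. Loaded centre of mass near x = -12, z = 16 mm.
- tray_lip (a point): Middle of the lip at the tray's pouring end (70 mm ahead of its origin, 42 mm above its underside).
- stone0: A rounded grey stone, about 28 mm across and 20 mm thick, 18 g, in the tray at the start; some of the five may be absent. Origin: its middle.
- stone1: A rounded grey stone, about 28 mm across and 20 mm thick, 18 g, in the tray at the start; some of the five may be absent. Origin: its middle.
- stone2: A rounded grey stone, about 28 mm across and 20 mm thick, 18 g, in the tray at the start; some of the five may be absent. Origin: its middle.
- stone3: A rounded grey stone, about 28 mm across and 20 mm thick, 18 g, in the tray at the start; some of the five may be absent. Origin: its middle.
- stone4: A rounded grey stone, about 28 mm across and 20 mm thick, 18 g, in the tray at the start; some of the five may be absent. Origin: its middle.
- batten0: A square pine batten, 220 x 16 x 16 mm, 38 g; one of the four may be absent. Origin: its middle; x: along it (both ends are alike, and so are its four long faces). It lies flat on the cutting mat, side by side with the others, about 66 mm from one to the next.
- batten1: A square pine batten, 220 x 16 x 16 mm, 38 g; one of the four may be absent. Origin: its middle; x: along it (both ends are alike, and so are its four long faces). It lies flat on the cutting mat, side by side with the others, about 66 mm from one to the next.
- batten2: A square pine batten, 220 x 16 x 16 mm, 38 g; one of the four may be absent. Origin: its middle; x: along it (both ends are alike, and so are its four long faces). It lies flat on the cutting mat, side by side with the others, about 66 mm from one to the next.
- batten3: A square pine batten, 220 x 16 x 16 mm, 38 g; one of the four may be absent. Origin: its middle; x: along it (both ends are alike, and so are its four long faces). It lies flat on the cutting mat, side by side with the others, about 66 mm from one to the next.
- mat: Black cutting mat, 300 (x) x 250 (y) x 3 mm, fixed; origin: underside, middle. The battens lie on it along its x.
- glue_gun: Bystander: black glue gun lying on its side, about 160 x 125 mm, 38 mm high. Leave it alone.
- twine: Bystander: ball of twine wound as a cylinder, 76 mm diameter, 78 mm high. Leave it alone.
- drink: Bystander: glass bottle, 64 mm diameter, 200 mm high. Leave it alone.

How it is judged:
On the way:
1. the tray is tipped with its lip over the stone bed (angle between tray's own z axis and vertical above 0.8 rad and horizontal distance between tray_lip and bed below 0.11 m and height (world z) of tray_lip above 0.02 m), for 0.1 s.
At the end, for the whole second after the job is handed in: Every batten rests on both beams, centred within 30 mm, along the slope within 0.15 rad, flush within 4 mm, touching no other; all stones lie inside the bed; the tray stands upright (within 0.08 rad) on the table (x of batten0 in the frame of roof between -0.03 and 0.03 m and y of batten0 in the frame of roof between -0.15 and 0.15 m and z of batten0 in the frame of roof between 0.004 and 0.012 m and angle between the x axis of each of batten0, batten1, batten2, batten3 and the x axis of roof, either way round below 0.15 rad and linear speed of each of batten0, batten1, batten2, batten3, tray below 0.02 m/s and x of batten1 in the frame of roof between -0.03 and 0.03 m and y of batten1 in the frame of roof between -0.15 and 0.15 m and z of batten1 in the frame of roof between 0.004 and 0.012 m and x of batten2 in the frame of roof between -0.03 and 0.03 m and y of batten2 in the frame of roof between -0.15 and 0.15 m and z of batten2 in the frame of roof between 0.004 and 0.012 m and x of batten3 in the frame of roof between -0.03 and 0.03 m and y of batten3 in the frame of roof between -0.15 and 0.15 m and z of batten3 in the frame of roof between 0.004 and 0.012 m and distance between each of batten1, batten2, batten3 and batten0 above 0.02 m and contact force between each of batten1, batten2, batten3 and batten0 below 0.02 N and distance between each of batten2, batten3 and batten1 above 0.02 m and contact force between each of batten2, batten3 and batten1 below 0.02 N and distance between batten3 and batten2 above 0.02 m and contact force between batten3 and batten2 below 0.02 N and x of stone0 in the frame of bed between -0.073 and 0.073 m and y of stone0 in the frame of bed between -0.0605 and 0.0605 m and z of stone0 in the frame of bed between 0 and 0.045 m and linear speed of each of stone0, stone1, stone2, stone3, stone4 below 0.05 m/s and x of stone1 in the frame of bed between -0.073 and 0.073 m and y of stone1 in the frame of bed between -0.0605 and 0.0605 m and z of stone1 in the frame of bed between 0 and 0.045 m and x of stone2 in the frame of bed between -0.073 and 0.073 m and y of stone2 in the frame of bed between -0.0605 and 0.0605 m and z of stone2 in the frame of bed between 0 and 0.045 m and x of stone3 in the frame of bed between -0.073 and 0.073 m and y of stone3 in the frame of bed between -0.0605 and 0.0605 m and z of stone3 in the frame of bed between 0 and 0.045 m and x of stone4 in the frame of bed between -0.073 and 0.073 m and y of stone4 in the frame of bed between -0.0605 and 0.0605 m and z of stone4 in the frame of bed between 0 and 0.045 m and angle between tray's own z axis and vertical below 0.08 rad and height (world z) of tray between -0.004 and 0.006 m).
It fails at once if the glue gun, the twine or the bottle is moved by more than 30 mm (distance of any of glue_gun, twine, drink from where it was at the start of the episode above 0.03 m).
It fails at once if the arm presses on the model with more than 25 N (contact force between any of the arm, the fingers and model above 25 N).
Of batten0, batten1, batten2, batten3 only 3 to 4 are there at a start; the rules pass over those that are not, and their reading is None.
Of stone0, stone1, stone2, stone3, stone4 only 3 to 5 are there at a start; the rules pass over those that are not, and their reading is None.
At some moment in a run one of tray, batten0, batten1, batten2, batten3 may be knocked a few centimetres aside while the robot is not near it.
Once in a run the grip may slacken for a moment while it holds something.
It also fails if it takes over 210 s, if anything falls off the work surface, if the arm or the gripper's body presses on something with over 40 N, if the wrist force passes 120 N, or if a joint passes its speed limit or range.

## Working session

There is one attempt and no reset: what is moved stays moved. The work goes in short steps, Python scripts to look and compute and a tool call to move; the robot and the scene stay as the last step left them, time stands still between calls to the robot, and variables do not carry over. Pictures are saved under pics/ and viewed, at most 18 in all, crops included, and the job is handed in when it is done.

Besides the shell and the picture viewer there is one more tool, called as name(argument=value, ...), one argument or row to a line, values as JSON. carry_out: Moves the arm, as the interface text tells. Its arguments: {"type":"object","properties":{"increments":{"type":"array","items":{"type":"array","items":{"type":"number"}}}},"required":["increments"]}

```bash
mkdir -p pics
cat > h.py <<'E'
import numpy as np, cv2
from workcell import manip
def cam(n, st=None):
    c=manip.camera_info(n); K=np.array(c["mtx"])
    if n=="wrist":
        st=st or manip.state(); T=np.eye(4); T[:3,:3]=st["tool_rot"]; T[:3,3]=st["ee_pos"]; T=T@np.array(c["hand_eye"])
        return K,T[:3,:3],T[:3,3]
    return K,np.array(c["attitude"]),np.array(c["xyz"])
def snap(n,fn=None):
    st=manip.state(); C=cam(n,st); p,d=manip.snapshot(n)
    if fn: cv2.imwrite("pics/"+fn,p[:,:,::-1]); np.savez("pics/"+fn[:-4]+".npz",p=p,d=d,K=C[0],R=C[1],t=C[2])
    return p,d,C
def load(fn):
    z=np.load("pics/"+fn+".npz"); return z["p"],z["d"],(z["K"],z["R"],z["t"])
def cloud(d,C):
    K,R,t=C; v,u=np.mgrid[:d.shape[0],:d.shape[1]]
    P=np.stack([(u-K[0,2])/K[0,0]*d,(v-K[1,2])/K[1,1]*d,d],-1)
    return P@R.T+t
def ray(uv,z,C):
    K,R,t=C; uv=np.atleast_2d(uv).astype(float)
    r=np.c_[(uv[:,0]-K[0,2])/K[0,0],(uv[:,1]-K[1,2])/K[1,1],np.ones(len(uv))]@R.T
    return t+r*((z-t[2])/r[:,2])[:,None]
E
python3 - <<'E'
from h import *
s=manip.state(); print({k:np.round(v,3).tolist() for k,v in s.items()})
ims=[]
for n in("scene","top","wrist"):
    p,d,C=snap(n,n+"0.png"); ims.append(p); print(n,C[0].round(1).tolist(),C[1].round(3).tolist(),C[2].round(3))
print(manip.camera_info("wrist")["hand_eye"])
E
```

```text
{'time_s': 0.0, 'joint_positions': [1.025, 0.36, 1.511, -0.0, 1.272, -0.115], 'qvel': [-0.0, -0.0, 0.001, -0.0, 0.0, 0.001], 'joint_torque': [-0.001, -52.763, -27.861, -0.0, 0.013, -0.0], 'ee_pos': [0.25, 0.545, 0.404], 'tool_rot': [[-0.909, 0.418, -0.001], [0.418, 0.909, -0.002], [0.0, -0.002, -1.0]], 'force': [-0.375, 0.019, 0.01], 'wrist_torque': [0.004, -0.056, 0.045], 'finger_force': 0.0, 'width': 1.0}
scene [[383.0, 0.0, 256.3], [0.0, 383.0, 187.5], [0.0, 0.0, 1.0]] [[0.744, 0.534, -0.4], [0.668, -0.604, 0.435], [-0.009, -0.591, -0.807]] [ 1.038 -0.485  1.008]
top [[348.0, 0.0, 262.2], [0.0, 348.0, 191.0], [0.0, 0.0, 1.0]] [[0.011, -0.976, 0.22], [-1.0, -0.011, 0.004], [-0.002, -0.22, -0.976]] [0.339 0.022 1.212]
wrist [[328.2, 0.0, 249.2], [0.0, 328.2, 192.5], [0.0, 0.0, 1.0]] [[0.417, 0.859, 0.297], [0.909, -0.393, -0.139], [-0.002, 0.328, -0.945]] [0.174 0.581 0.373]
[[ 4.88846723e-04 -9.44714713e-01 -3.27893080e-01  8.45859553e-02]
 [ 9.99999584e-01  7.14197942e-04 -5.66851806e-04  4.51271979e-04]
 [ 7.69693804e-04 -3.27892666e-01  9.44714670e-01  3.07055169e-02]
 [ 0.00000000e+00  0.00000000e+00  0.00000000e+00  1.00000000e+00]]
```

View pics/top0.png

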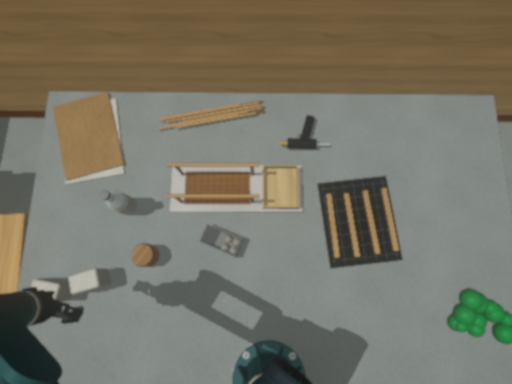

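View pics/scene0.png

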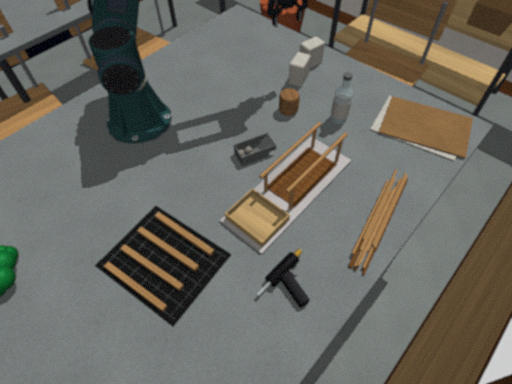

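The top view shows the model with its bed towards image right (238,188 and 282,187). The tray with its stones is at (225,240), and four battens lie on the mat at columns 333–390. The bottle is at (115,202), the twine at (145,255) and the glue gun at (303,135).

```bash
cat > m1.py <<'E'
from h import *
def rects(n,z,roi,lo,hi,amin):
    p,d,C=load(n); hsv=cv2.cvtColor(p,cv2.COLOR_RGB2HSV); m=cv2.inRange(hsv,lo,hi)
    M=np.zeros_like(m); x0,y0,x1,y1=roi; M[y0:y1,x0:x1]=m[y0:y1,x0:x1]
    cs,_=cv2.findContours(M,cv2.RETR_EXTERNAL,cv2.CHAIN_APPROX_NONE)
    out=[]
    P=cloud(d,C)
    for c in cs:
        if cv2.contourArea(c)<amin: continue
        w=ray(c[:,0],z,C)[:,:2]; r=cv2.minAreaRect((w*1000).astype(np.float32))
        mm=np.zeros_like(m); cv2.drawContours(mm,[c],-1,255,-1); zz=P[...,2][mm>0]
        out.append((np.round(r[0],1),np.round(r[1],1),round(r[2],1),np.median(zz).round(4),np.percentile(zz,[5,95]).round(3)))
    return out
E
python3 - <<'E'
from m1 import *
print("battens top");[print(*r) for r in rects("top0",.019,(315,175,405,270),(8,80,80),(25,255,255),60)]
print("battens scene");[print(*r) for r in rects("scene0",.019,(90,205,235,325),(8,80,80),(25,255,255),60)]
print("mat top");[print(*r) for r in rects("top0",.003,(310,170,410,275),(0,0,0),(180,255,60),1000)]
print("bed top");[print(*r) for r in rects("top0",.04,(262,155,304,215),(10,50,120),(30,255,255),300)]
print("board");[print(*r) for r in rects("top0",.01,(165,155,304,215),(0,0,170),(180,40,255),300)]
p,d,C=load("top0");P=cloud(d,C)
for n,u,v in(("beamfar",212,165),("beamfar",250,165),("beamnear",180,197),("beamnear",212,197),("beamnear",250,198),("bedrim",264,187),("bedfl",282,187),("table",230,300),("twine",145,250),("block",84,280),("tray",225,240)): print(n,P[v,u].round(3))
crop=p[215:265,190:260]; cv2.imwrite("pics/a.png",np.vstack([cv2.resize(crop[:,:,::-1],(700,500),interpolation=2)]))
E
```

```text
battens top
[ 492.5 -215.9] [223.   24.8] 6.1 0.0163 [0.001 0.022]
[ 494.9 -280.5] [226.5  25.7] 7.6 0.0162 [-0.     0.021]
[ 505.5 -347.7] [226.5  26.1] 8.3 0.0157 [0.    0.021]
[ 515.1 -411.9] [224.3  24.7] 7.3 0.0163 [0.001 0.021]
battens scene
[ 515.4 -414.4] [224.7  20. ] 7.5 0.019 [0.003 0.022]
[ 505.4 -348.9] [225.7  20.7] 8.1 0.0187 [0.004 0.022]
[ 494.5 -281.3] [226.   21.1] 7.5 0.0187 [0.003 0.022]
[ 493.  -216.2] [224.6  21.7] 6.0 0.0187 [0.004 0.022]
[553.7 -81.8] [27.5 68.3] 43.9 0.0294 [0.012 0.043]
mat top
[ 508.7 -309.8] [288.7 238.2] 7.4 0.0026 [-0.002  0.019]
bed top
[622.  -35.8] [149.6 127. ] 0.6 0.0133 [0.008 0.039]
board
[560.9 183.2] [ 42.8 333.3] 0.6 0.0086 [0.005 0.013]
beamfar [0.668 0.19  0.127]
beamfar [0.669 0.067 0.126]
beamnear [0.565 0.293 0.107]
beamnear [0.565 0.189 0.109]
beamnear [0.568 0.067 0.087]
bedrim [0.624 0.021 0.012]
bedfl [ 0.625 -0.043  0.009]
table [ 0.238  0.13  -0.002]
twine [0.395 0.402 0.076]
block [0.3   0.575 0.1  ]
tray [0.435 0.151 0.023]
```

View pics/a.png

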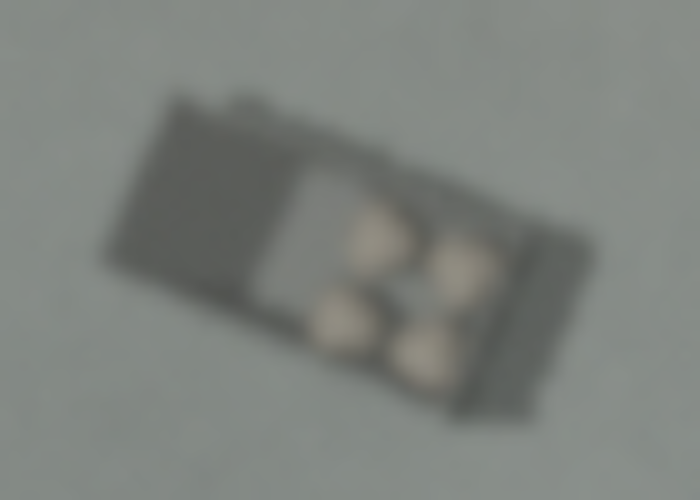

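The crop shows four stones. The ramp, at the pouring end, is on the left of the image, so the tray's x axis heads roughly world +y at about 70°. Next I'll bring the wrist camera over the tray.

carry_out(
  increments=[
    [1,-0.334,-0.248,0,85],
    [1,-0.334,-0.248,0,85],
    [1,-0.334,-0.248,0,85],
    [1,-0.334,-0.248,0,85],
    [1,-0.334,-0.248,0,85],
    [1,-0.334,-0.248,0,85],
    [1,-0.334,-0.248,0,85],
    [1,-0.334,-0.248,0,85],
    [1,-0.334,-0.248,0,85],
    [1,-0.334,-0.248,0,85],
    [1,-0.334,-0.248,0,85],
    [1,-0.334,-0.248,0,85],
    [1,-0.334,-0.248,0,85],
    [1,-0.334,-0.248,0,85],
    [1,-0.334,-0.248,0,85],
  ],
)

```text
time_s: 1.4
ee_pos: [0.4502, 0.1806, 0.4046]
tool_rot: [[0.333, 0.943, -0.0], [0.943, -0.333, -0.0], [-0.0, -0.0, -1.0]]
force: [0.2, 0.0, -0.2]
width: 1.0
finger_force: 0.0
```

Run:
```python
from h import *
s=manip.state(); print(np.round(s["ee_pos"],3),np.round(s["tool_rot"],3).tolist(),np.round(s["joint_positions"],2),s["time_s"])
p,d,C=snap("wrist","w1.png"); P=cloud(d,C)
m=((P[...,2]>.03)&(P[...,2]<.06)&(np.hypot(P[...,0]-.435,P[...,1]-.15)<.12)).astype(np.uint8)
pts=P[m>0]; print(len(pts),np.percentile(pts[:,2],[1,50,90,99]).round(4))
r=cv2.minAreaRect((pts[:,:2]*1000).astype(np.float32)); print(r, cv2.boxPoints(r).round(1).tolist())
```

```text
[0.45  0.181 0.405] [[0.333, 0.943, -0.0], [0.943, -0.333, -0.0], [-0.0, -0.0, -1.0]] [ 0.24  0.19  1.75 -0.    1.2   0.58] 1.4
2267 [0.0302 0.0411 0.0456 0.0465]
((435.9286804199219, 164.47698974609375), (131.3860626220703, 66.09477996826172), 67.81237030029297) [[380.5, 116.0999984741211], [441.70001220703125, 91.19999694824219], [491.29998779296875, 212.8000030517578], [430.1000061035156, 237.8000030517578]]
```

View pics/w1.png

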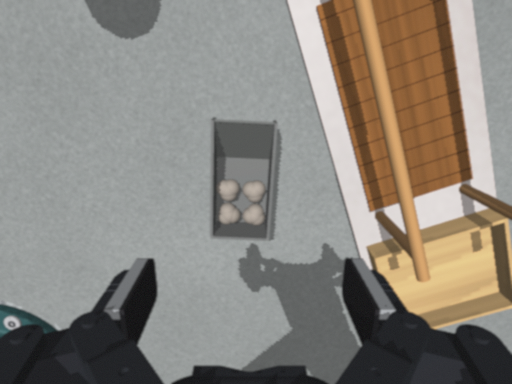

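The wrist view shows the tray upright at (244,180) with its ramp at the top of the image and four stones in it. The model is to the right, with the lower beam ending near (422,278). I'll grip across the side walls near the pouring end.

carry_out(
  increments=[
    [1,0.02,-0.006,0.1,2.7],
    [1,0.02,-0.006,0.1,2.7],
    [1,0.02,-0.006,0.1,2.7],
    [1,0.02,-0.006,0.225,2.7],
    [1,0.02,-0.006,0.225,2.7],
    [1,0.02,-0.006,0.225,2.7],
    [1,0.02,-0.006,0.225,2.7],
    [1,0.02,-0.006,0.225,2.7],
    [0,0.02,-0.006,0.225,2.7],
    [0,0.02,-0.006,0.225,2.7],
    [0,0.02,-0.006,0.225,2.7],
    [0,0.02,-0.006,0.225,2.7],
    [0,0.02,-0.006,0.225,2.7],
    [0,0.02,-0.006,0.225,2.7],
    [0,0.02,-0.006,0.217,2.7],
    [0,0.02,-0.006,0.209,2.7],
    [0,0.02,-0.006,0.205,2.7],
    [0,0.02,-0.006,0.205,2.7],
    [0,0.02,-0.006,0.205,2.7],
  ],
)

```text
time_s: 3.03
ee_pos: [0.4517, 0.2012, 0.2004]
tool_rot: [[0.381, 0.925, 0.001], [0.925, -0.381, 0.0], [0.001, 0.001, -1.0]]
force: [-0.5, -0.1, -2.1]
width: 0.76
finger_force: 66.9
```

```bash
cat > tray.py <<'E'
from h import *
def look(fn):
    p,d,C=snap("wrist",fn); P=cloud(d,C); s=manip.state(); R=np.array(s["tool_rot"]); t=np.array(s["ee_pos"])
    Q=(P-t)@R   # tool coords
    return p,d,C,P,Q
E
python3 - <<'E'
from tray import *
p,d,C,P,Q=look("w2.png")
pts=P[(P[...,2]>.005)&(d>0)&(abs(Q[...,1])<.036)&(Q[...,0]<.04)&(Q[...,0]>-.14)]; Qt=(pts-np.array(manip.state()["ee_pos"]))@np.array(manip.state()["tool_rot"])
for a in np.arange(-.13,.04,.01):
    k=(Qt[:,0]>a)&(Qt[:,0]<a+.01)
    if k.sum()>5: print(round(a,3),k.sum(),pts[k,2].min().round(3),np.median(pts[k,2]).round(3),pts[k,2].max().round(3))
E
```

```text
-0.08 125 0.02 0.021 0.023
-0.07 202 0.02 0.021 0.038
-0.06 2206 0.019 0.035 0.049
-0.05 3468 0.019 0.028 0.057
-0.04 2330 0.019 0.021 0.064
-0.03 2302 0.019 0.021 0.064
-0.02 1728 0.023 0.034 0.067
-0.01 2125 0.031 0.043 0.072
-0.0 2762 0.04 0.054 0.104
0.01 10758 0.038 0.101 0.112
0.02 2339 0.039 0.059 0.064
```

View pics/w2.png

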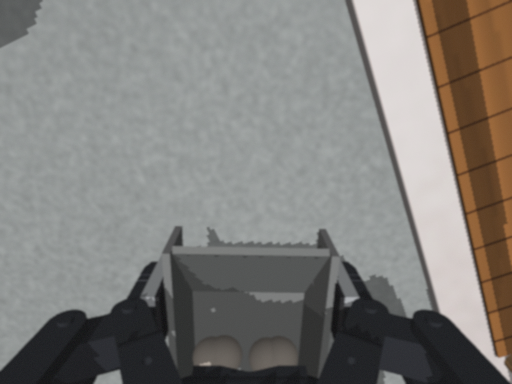

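The view shows the tray held level, lifted about 20 mm, with the stones visible at (217,352) and (273,352). The grip holds it without drooping, so I'll lever it against the bed's rim to tip it. First I need the rim positions.

Run:
```python
from h import *
for n in("scene0","top0","w1"):
    p,d,C=load(n);P=cloud(d,C)
    k=(d>0)&(P[...,2]>.036)&(P[...,2]<.044)&(P[...,0]>.53)&(P[...,0]<.71)&(P[...,1]<.04)&(P[...,1]>-.115)
    q=P[k]; print(n,len(q),np.percentile(q[:,2],50))
    r=cv2.minAreaRect((q[:,:2]*1000).astype(np.float32)); print(np.round(r[0],1),np.round(r[1],1),round(r[2],2), (np.percentile(q[:,:2],[.5,99.5],axis=0)*1000).round(1).tolist())
    k=(d>0)&(P[...,2]>.085)&(P[...,2]<.14)&(P[...,0]>.53)&(P[...,0]<.71)&(P[...,1]<.4)&(P[...,1]>-.0)
    q=P[k]
    for a,b in((.53,.6),(.63,.7)):
        w=q[(q[:,0]>a)&(q[:,0]<b)]
        if len(w)<20: continue
        top=w[w[:,2]>np.percentile(w[:,2],50)]
        f=np.polyfit(w[:,1],w[:,0],1); print(" beam",len(w),"y",np.percentile(w[:,1],[.5,99.5]).round(3),"x=%.4f + %.4f y"%(f[1],f[0]),"ztop",np.percentile(w[:,2],[50,90,97]).round(4))
```

```text
scene0 296 0.04011336113077929
[623.1 -34.1] [153.  127.5] 0.59 [[547.5, -98.0], [699.5, 29.2]]
 beam 330 y [0.038 0.336] x=0.5751 + -0.0075 y ztop [0.1106 0.1142 0.1151]
 beam 388 y [0.039 0.337] x=0.6750 + -0.0089 y ztop [0.129  0.1318 0.133 ]
top0 147 0.0388198349682225
[620.5 -37. ] [147.6 122.7] 0.55 [[546.6, -97.8], [694.7, 24.9]]
 beam 287 y [0.037 0.334] x=0.5703 + -0.0106 y ztop [0.1099 0.1127 0.1141]
 beam 324 y [0.038 0.336] x=0.6686 + -0.0030 y ztop [0.1272 0.1301 0.1309]
w1 1440 0.03950473101323279
[625.5 -34.4] [150.7 127. ] 0.64 [[549.8, -97.3], [699.8, 29.1]]
 beam 4706 y [0.04  0.283] x=0.5733 + -0.0084 y ztop [0.1109 0.1123 0.1128]
 beam 52 y [0.06 0.07] x=0.6474 + 0.3380 y ztop [0.0877 0.0905 0.0919]
```

carry_out(
  increments=[
    [0,0,0,-0.025,0],
    [0,-0.022,0.009,-0.05,6.7],
    [0,-0.044,0.018,-0.055,13.4],
    [0,-0.065,0.027,-0.055,20.1],
    [0,-0.087,0.036,-0.055,26.8],
    [0,-0.109,0.045,-0.055,33.5],
    [0,-0.131,0.054,-0.055,40.2],
    [0,-0.153,0.063,-0.055,46.9],
    [0,-0.174,0.072,-0.055,53.6],
    [0,-0.196,0.081,-0.055,60.3],
    [0,-0.218,0.09,-0.055,67],
    [0,-0.208,0.114,-0.055,67],
    [0,-0.198,0.138,-0.055,67],
    [0,-0.188,0.162,-0.055,67],
    [0,-0.178,0.187,-0.055,67],
    [0,-0.168,0.211,-0.055,67],
    [0,-0.1585,0.235,-0.055,67],
    [0,-0.1585,0.235,-0.055,67],
    [0,-0.1585,0.235,-0.055,67],
  ],
)

```text
time_s: 4.67
ee_pos: [0.6095, -0.035, 0.2539]
tool_rot: [[1.0, 0.011, -0.0], [0.011, -1.0, -0.0], [-0.0, 0.0, -1.0]]
force: [-0.1, -0.3, -2.4]
width: 0.761
finger_force: 68.2
```

Run:
```python
from tray import *
p,d,C,P,Q=look("w3.png")
t=np.array(manip.state()["ee_pos"])
k=(d>0)&(abs(Q[...,1])<.028)&(P[...,2]>.05)&(Q[...,0]<.04)&(Q[...,0]>-.14)
for a in np.arange(-.13,.04,.01):
    kk=k&(Q[...,0]>a)&(Q[...,0]<a+.01)
    if kk.sum()>5: print(round(a,3),kk.sum(),P[kk][:,2].min().round(3),np.median(P[kk][:,2]).round(3),P[kk][:,2].max().round(3))
p2,_,_=snap("scene","s3.png")
cv2.imwrite("pics/s3c.png",cv2.resize(p2[130:290,180:360,::-1],(720,600),interpolation=2)[:600])
```

```text
-0.08 237 0.073 0.074 0.075
-0.07 298 0.073 0.074 0.075
-0.06 215 0.073 0.075 0.096
-0.05 2353 0.073 0.09 0.101
-0.04 3149 0.073 0.083 0.101
-0.03 1460 0.073 0.074 0.076
-0.02 683 0.075 0.08 0.084
-0.01 846 0.084 0.089 0.093
-0.0 1058 0.092 0.097 0.102
0.01 6637 0.101 0.157 0.166
0.02 1826 0.109 0.112 0.166
```

View pics/s3c.png

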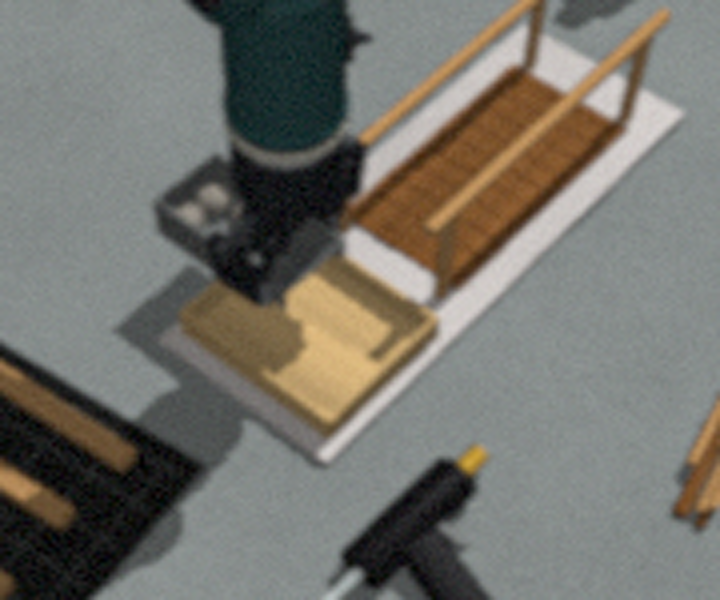

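The crop shows the gripper with the loaded tray held above the bed's robot-side rim, still level. The roof beams are clear of it. Now I'll lower the underside onto the near rim to lever the nose down, up to about 0.6 rad.

carry_out(
  increments=[
    [0,-0.001,0,0.02,0],
    [0,-0.001,0,0.029,0],
    [0,0.001,0,0.034,0],
    [0,0.002,0,0.039,0],
    [0,0.003,0,0.043,0],
    [0,0.0035,0,0.047,0],
    [0,0.0035,0,0.051,0],
    [0,0.0035,0,0.055,0],
    [0,0.002,0,0.058,0],
    [0,0.001,0,0.061,0],
    [0,-0.0007,0,0.064,0],
    [0,-0.0007,0,0.064,0],
  ],
)

```text
time_s: 5.77
ee_pos: [0.6129, -0.0345, 0.1943]
tool_rot: [[1.0, 0.009, 0.015], [0.009, -1.0, 0.0], [0.015, 0.0, -1.0]]
force: [11.8, 6.3, 10.2]
width: 0.767
finger_force: 75.5
```

```bash
cat > prof.py <<'E'
from tray import *
import sys
p,d,C,P,Q=look(sys.argv[1]+".png")
zlo=float(sys.argv[2]) if len(sys.argv)>2 else .0
k=(d>0)&(abs(Q[...,1])<.028)&(P[...,2]>zlo)&(Q[...,0]<.05)&(Q[...,0]>-.14)
for a in np.arange(-.13,.05,.01):
    kk=k&(Q[...,0]>a)&(Q[...,0]<a+.01)
    if kk.sum()>5: print(round(a,3),kk.sum(),P[kk][:,2].min().round(3),np.median(P[kk][:,2]).round(3),P[kk][:,2].max().round(3))
E
python3 prof.py w4
python3 - <<'E'
from h import *
p,_,_=snap("scene","s4.png"); q,_,_=snap("wrist"); 
cv2.imwrite("pics/s4c.png",np.hstack([cv2.resize(p[150:270,200:320,::-1],(400,400),interpolation=2),cv2.resize(q[84:,56:456,::-1],(400,300))[:, :] if 0 else cv2.resize(q[:,:,::-1],(400,400))]))
E
```

```text
-0.06 10 0.036 0.037 0.038
-0.05 411 0.031 0.035 0.039
-0.04 1296 0.029 0.049 0.055
-0.03 3050 0.031 0.046 0.059
-0.02 3142 0.033 0.037 0.058
-0.01 1899 0.036 0.038 0.041
-0.0 2663 0.012 0.041 0.099
0.01 9537 0.012 0.092 0.107
0.02 3540 0.012 0.015 0.047
0.03 2294 0.012 0.014 0.016
0.04 2451 0.012 0.014 0.016
```

View pics/s4c.png

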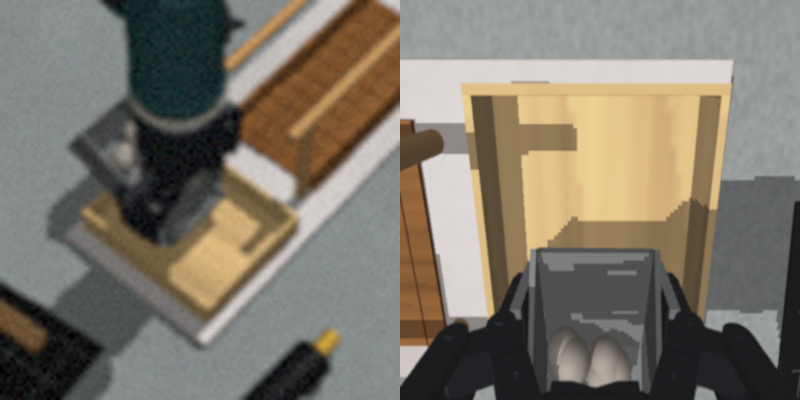

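The pair shows the tray pitched nose-down by about 0.5 rad over the bed, with the stones at (587,360) in the wrist half. The levering works, with about 15 N at the wrist. Continue.

carry_out(
  increments=[
    [0,-0.002,0,0.002,0],
    [0,-0.004,0,0.0035,0],
    [0,-0.006,0,0.005,0],
    [0,-0.008,0,0.005,0],
    [0,-0.01,0,0.005,0],
    [0,-0.012,0,0.005,0],
    [0,-0.014,0,0.005,0],
    [0,-0.016,0,0.005,0],
    [0,-0.018,0,0.005,0],
    [0,-0.02,0,0.005,0],
    [0,-0.02,0,0.005,0],
  ],
)

```text
time_s: 6.83
ee_pos: [0.6003, -0.0366, 0.1929]
tool_rot: [[0.999, 0.009, 0.035], [0.01, -1.0, -0.005], [0.035, 0.005, -0.999]]
force: [27.7, 2.8, 12.9]
width: 0.77
finger_force: 36.9
```

```bash
python3 prof.py w5
python3 - <<'E'
from h import *
p,_,_=snap("scene","s5.png"); q,_,_=snap("wrist"); 
cv2.imwrite("pics/s5c.png",np.hstack([cv2.resize(p[150:270,200:320,::-1],(400,400),interpolation=2),cv2.resize(q[:,:,::-1],(400,400))]))
E
```

```text
-0.05 160 0.035 0.038 0.041
-0.04 520 0.032 0.036 0.055
-0.03 4202 0.033 0.049 0.059
-0.02 2912 0.034 0.037 0.057
-0.01 2123 0.036 0.038 0.04
-0.0 2550 0.038 0.04 0.097
0.01 9404 0.011 0.092 0.106
0.02 3886 0.012 0.015 0.045
0.03 2307 0.012 0.014 0.016
0.04 2453 0.011 0.014 0.016
```

View pics/s5c.png

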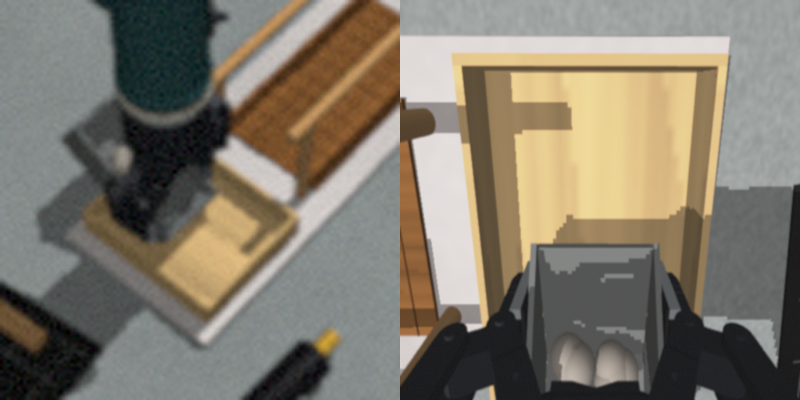

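The tray sits at about 0.6 rad and the lever arm is too short to go further from this grip. The pivot torque works out at about 0.5 N·m. I'll set the tray back on the table, regrip nearer its middle, and then use the lip against the far bed wall, where the lever is long.

carry_out(
  increments=[
    [0,0.008,0,-0.01,0],
    [0,0.008,0,-0.03,0],
    [0,0.0,0,-0.05,0],
    [0,-0.02,0,-0.055,0],
    [0,-0.045,0,-0.055,0],
    [0,-0.07,0,-0.055,0],
    [0,-0.095,0,-0.055,0],
    [0,-0.12,0,-0.055,0],
    [0,-0.14,0,-0.055,0],
    [0,-0.14,0,-0.035,0],
    [0,-0.14,0,-0.015,0],
    [0,-0.14,0,0.0,0],
    [0,-0.14,0,0.008,0],
    [0,-0.14,0,0.013,0],
    [0,-0.14,0,0.013,0],
  ],
)

```text
time_s: 8.23
ee_pos: [0.4474, -0.0365, 0.1721]
tool_rot: [[1.0, 0.011, -0.002], [0.011, -1.0, 0.0], [-0.002, -0.0, -1.0]]
force: [0.1, 0.5, -1.8]
width: 0.767
finger_force: 67.1
```

```bash
python3 prof.py w6
```

```text
-0.05 336 0.015 0.019 0.022
-0.04 556 0.012 0.028 0.036
-0.03 4373 0.013 0.029 0.038
-0.02 2842 0.014 0.017 0.034
-0.01 2121 0.016 0.018 0.02
-0.0 3004 0.017 0.019 0.077
0.01 7978 0.0 0.073 0.084
0.02 2958 0.0 0.019 0.023
0.03 1502 0.0 0.0 0.002
0.04 1616 0.0 0.0 0.002
```

carry_out(
  increments=[
    [0,0,0,0.004,0],
    [0,0,0,0.004,0],
    [0.8,0,0,0.004,0],
    [0.8,0,0,0.004,0],
    [0.8,0,0,0.004,0],
    [0.85,0,0,0.004,0],
    [1,0,0,0.004,0],
    [1,0,0,0.004,0],
    [1,0,0,-0.04,0],
    [1,0,0,-0.08,0],
    [1,0,0,-0.12,0],
    [1,0,0,-0.16,0],
    [1,0,0,-0.2,0],
    [1,0,0,-0.2,0],
  ],
)

```text
time_s: 9.45
ee_pos: [0.4502, -0.0371, 0.3798]
tool_rot: [[1.0, 0.011, 0.012], [0.011, -1.0, -0.003], [0.012, 0.003, -1.0]]
force: [1.5, -0.6, -0.0]
width: 1.001
finger_force: 0.0
```

```bash
cat > tr2.py <<'E'
from tray import *
import sys
p,d,C,P,Q=look(sys.argv[1]+".png"); c=manip.state()["ee_pos"]
m=(d>0)&(P[...,2]>.028)&(P[...,2]<.06)&(abs(Q[...,1])<.06)&(Q[...,0]<.05)&(Q[...,0]>-.16)
q=P[m]; print(np.round(c,4),len(q),np.percentile(q[:,2],[1,50,99]).round(4)); r=cv2.minAreaRect((q[:,:2]*1000).astype(np.float32)); print(r,cv2.boxPoints(r).round(1).tolist())
E
python3 tr2.py w7
```

```text
[ 0.4494 -0.0369  0.3769] 2532 [0.0283 0.0407 0.0465]
((391.18634033203125, -37.415435791015625), (130.81947326660156, 66.15255737304688), 0.6831320524215698) [[325.3999938964844, -5.099999904632568], [326.20001220703125, -71.30000305175781], [457.0, -69.69999694824219], [456.20001220703125, -3.5999999046325684]]
```

View pics/w7.png

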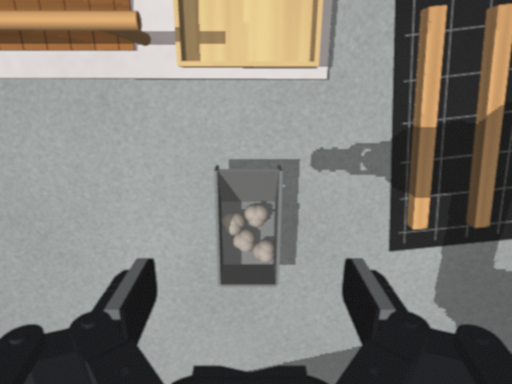

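The view shows the tray standing flat again with all four stones in it, around (248,232). Regrip near its middle.

carry_out(
  increments=[
    [1,-0.034,0.001,0.03,0],
    [1,-0.067,0.001,0.07,0],
    [1,-0.067,0.001,0.11,0],
    [1,-0.067,0.001,0.15,0],
    [1,-0.067,0.001,0.18,0],
    [1,-0.067,0.001,0.192,0],
    [1,-0.067,0.001,0.192,0],
    [0,-0.067,0.001,0.192,0],
    [0,-0.067,0.001,0.192,0],
    [0,-0.067,0.001,0.192,0],
    [0,-0.067,0.001,0.192,0],
    [0,-0.067,0.001,0.192,0],
    [0,-0.067,0.001,0.192,0],
    [0,-0.067,0.001,0.17,0],
    [0,-0.067,0.001,0.15,0],
    [0,-0.067,0.001,0.14,0],
    [0,-0.067,0.001,0.14,0],
    [0,-0.067,0.001,0.14,0],
  ],
)

```text
time_s: 11.0
ee_pos: [0.3811, -0.0384, 0.2333]
tool_rot: [[1.0, 0.011, 0.002], [0.011, -1.0, -0.001], [0.002, 0.001, -1.0]]
force: [0.4, -0.9, -2.4]
width: 0.766
finger_force: 68.0
```

```bash
python3 prof.py w8 .01;  python3 -c "
from h import *
s=manip.state();print(np.round(s['ee_pos'],4),s['width'],np.round(s['tool_rot'],3).tolist())"
```

```text
-0.06 3032 0.054 0.066 0.079
-0.05 1124 0.054 0.055 0.078
-0.04 684 0.054 0.055 0.078
-0.03 1379 0.053 0.074 0.079
-0.02 2496 0.053 0.07 0.078
-0.01 2043 0.054 0.068 0.077
-0.0 1358 0.054 0.075 0.136
0.01 8237 0.054 0.135 0.146
0.02 3179 0.053 0.056 0.077
0.03 1708 0.055 0.06 0.065
0.04 2175 0.064 0.069 0.074
[ 0.3807 -0.0383  0.2327] 0.7607194452900966 [[1.0, 0.011, 0.001], [0.011, -1.0, -0.0], [0.001, 0.0, -1.0]]
```

carry_out(
  increments=[
    [0,0.01,0,-0.013,0],
    [0,0.035,0,-0.013,0],
    [0,0.06,-0.003,-0.013,0],
    [0,0.085,-0.003,-0.013,0],
    [0,0.11,-0.003,-0.013,0],
    [0,0.135,-0.003,-0.013,0],
    [0,0.16,-0.003,-0.013,0],
    [0,0.185,-0.003,-0.013,0],
    [0,0.205,-0.003,-0.01,0],
    [0,0.21,-0.003,0.0,0],
    [0,0.21,-0.003,0.01,0],
    [0,0.214,-0.003,0.014,0],
    [0,0.217,-0.003,0.019,0],
    [0,0.22,-0.003,0.024,0],
    [0,0.221,-0.003,0.029,0],
    [0,0.221,-0.003,0.033,0],
    [0,0.221,-0.003,0.037,0],
    [0,0.221,-0.003,0.037,0],
  ],
)

```text
time_s: 12.55
ee_pos: [0.6014, -0.0329, 0.2039]
tool_rot: [[1.0, 0.012, 0.004], [0.012, -1.0, -0.001], [0.004, 0.001, -1.0]]
force: [-16.3, 2.7, 81.0]
width: 0.758
finger_force: 84.9
```

```bash
python3 prof.py w9 .005|tail -7
python3 - <<'E'
from h import *
p,_,_=snap("scene","s9.png"); q,_,_=snap("wrist"); 
cv2.imwrite("pics/s9c.png",np.hstack([cv2.resize(p[150:270,200:320,::-1],(400,400),interpolation=2),cv2.resize(q[:,:,::-1],(400,400))]))
E
```

```text
-0.02 1993 0.028 0.053 0.058
-0.01 4260 0.025 0.046 0.058
-0.0 1222 0.021 0.045 0.109
0.01 7860 0.019 0.106 0.116
0.02 3228 0.021 0.026 0.048
0.03 2066 0.025 0.028 0.031
0.04 2391 0.029 0.032 0.036
```

View pics/s9c.png

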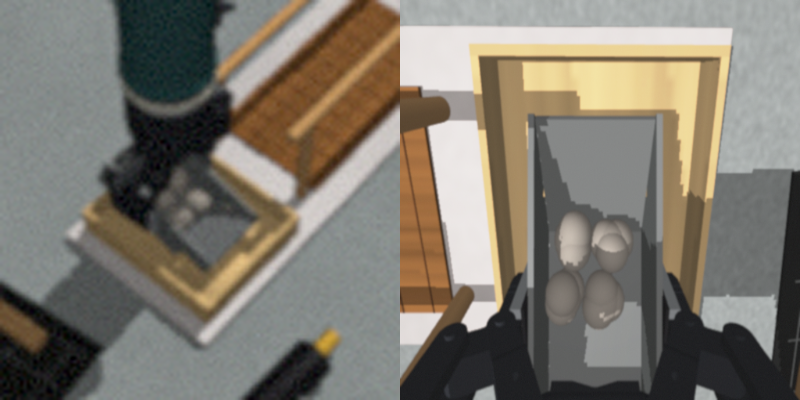

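The tray is tilted about 0.35 rad and its front floor corner bottomed out on the bed floor at 81 N, so I'm backing off now. Next I'll use a contact nearer the grip.

carry_out(
  increments=[
    [0,-0.003,0,-0.01,0],
    [0,-0.01,0,-0.022,0],
    [0,-0.022,0,-0.022,0],
    [0,-0.022,0,-0.018,0],
    [0,-0.021,0,-0.015,0],
    [0,-0.02,0,-0.013,0],
    [0,-0.019,0,-0.011,0],
    [0,-0.018,0,-0.009,0],
    [0,-0.018,0,-0.008,0],
    [0,-0.018,0,-0.008,0],
  ],
)

```text
time_s: 13.53
ee_pos: [0.5837, -0.0332, 0.2071]
tool_rot: [[1.0, 0.011, 0.001], [0.011, -1.0, -0.001], [0.001, 0.001, -1.0]]
force: [-7.3, 1.2, 45.4]
width: 0.765
finger_force: 84.1
```

```bash
python3 prof.py w10 .005|tail -7
```

```text
-0.02 1366 0.032 0.054 0.059
-0.01 3160 0.027 0.052 0.059
-0.0 2497 0.023 0.049 0.111
0.01 7887 0.022 0.109 0.119
0.02 3167 0.024 0.028 0.048
0.03 2144 0.027 0.029 0.032
0.04 2391 0.029 0.032 0.035
```

carry_out(
  increments=[
    [0,-0.002,0,0.002,0],
    [0,-0.004,0,0.003,0],
    [0,-0.006,0,0.004,0],
    [0,-0.008,0,0.004,0],
    [0,-0.008,0,0.004,0],
  ],
)

```text
time_s: 14.0
ee_pos: [0.5813, -0.0333, 0.2066]
tool_rot: [[1.0, 0.01, 0.018], [0.01, -1.0, -0.001], [0.018, 0.001, -1.0]]
force: [0.9, 5.1, 56.0]
width: 0.764
finger_force: 85.6
```

```bash
python3 prof.py w11 .005|tail -7
```

```text
-0.02 1446 0.031 0.054 0.059
-0.01 3239 0.027 0.052 0.059
-0.0 2529 0.021 0.049 0.112
0.01 7933 0.021 0.108 0.119
0.02 3072 0.024 0.028 0.048
0.03 2148 0.027 0.029 0.032
0.04 2394 0.029 0.032 0.035
```

carry_out(
  increments=[
    [0,0.005,0,-0.008,0],
    [0,0.015,0,-0.009,0],
    [0,0.027,0,-0.009,0],
    [0,0.038,0,-0.009,0],
    [0,0.046,0,-0.009,0],
    [0,0.05,0,-0.008,0],
    [0,0.053,0,-0.007,0],
    [0,0.056,0,-0.009,0],
    [0,0.059,0,-0.011,0],
    [0,0.061,0,-0.013,0],
    [0,0.064,0,-0.016,0],
    [0,0.067,0,-0.019,0],
    [0,0.069,0,-0.022,0],
    [0,0.071,0,-0.024,0],
    [0,0.071,0,-0.024,0],
  ],
)

```text
time_s: 15.3
ee_pos: [0.6368, -0.0321, 0.2169]
tool_rot: [[0.999, 0.011, -0.031], [0.011, -1.0, 0.002], [-0.031, -0.002, -1.0]]
force: [-22.0, -4.4, 1.1]
width: 0.766
finger_force: 77.9
```

```bash
python3 prof.py w12 .0|tail -8
python3 - <<'E'
from h import *
p,_,_=snap("scene","s12.png"); q,_,_=snap("wrist"); 
cv2.imwrite("pics/s12c.png",np.hstack([cv2.resize(p[150:270,200:320,::-1],(400,400),interpolation=2),cv2.resize(q[:,:,::-1],(400,400))]))
E
```

```text
-0.03 990 0.047 0.054 0.069
-0.02 2173 0.039 0.065 0.071
-0.01 3304 0.032 0.062 0.069
-0.0 2312 0.03 0.057 0.121
0.01 8534 0.031 0.117 0.129
0.02 2474 0.032 0.034 0.052
0.03 2170 0.032 0.034 0.036
0.04 2350 0.033 0.035 0.037
```

View pics/s12c.png

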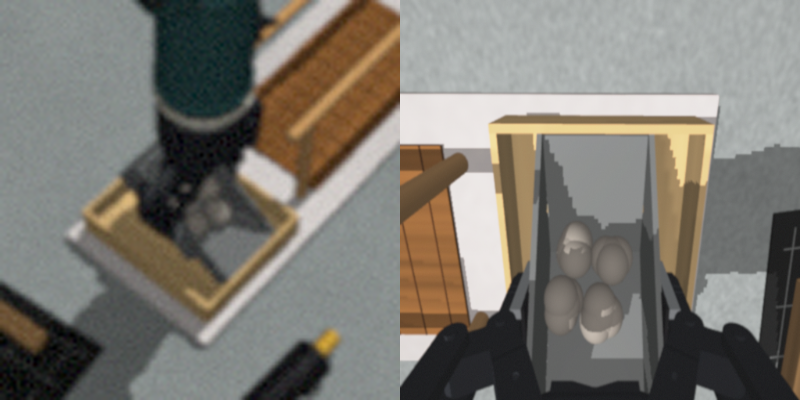

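carry_out(
  increments=[
    [0,0.003,0,0.004,0],
    [0,0.006,0,0.0045,0],
    [0,0.009,0,0.0045,0],
    [0,0.011,0,0.003,0],
    [0,0.014,0,0.001,0],
    [0,0.017,0,-0.001,0],
    [0,0.02,0,-0.003,0],
    [0,0.023,0,-0.005,0],
    [0,0.023,0,-0.005,0],
  ],
)

```text
time_s: 16.2
ee_pos: [0.6609, -0.0314, 0.2234]
tool_rot: [[1.0, 0.011, -0.028], [0.011, -1.0, 0.003], [-0.028, -0.003, -1.0]]
force: [-22.5, -0.1, 7.8]
width: 0.764
finger_force: 70.1
```

```bash
python3 prof.py w13 .0|tail -8
```

```text
-0.03 1924 0.043 0.058 0.083
-0.02 2797 0.04 0.069 0.082
-0.01 2617 0.037 0.062 0.076
-0.0 2940 0.034 0.055 0.128
0.01 8098 0.032 0.125 0.135
0.02 2271 0.029 0.032 0.053
0.03 1463 0.027 0.03 0.039
0.04 3471 0.008 0.028 0.043
```

carry_out(
  increments=[
    [0,0.003,0,-0.002,0],
    [0,0.006,0,-0.004,0],
    [0,0.009,0,-0.005,0],
    [0,0.012,0,-0.006,0],
    [0,0.015,0,-0.007,0],
    [0,0.018,0,-0.008,0],
    [0,0.021,0,-0.008,0],
    [0,0.021,0,-0.008,0],
  ],
)

```text
time_s: 16.92
ee_pos: [0.6836, -0.0312, 0.2297]
tool_rot: [[1.0, 0.011, -0.025], [0.011, -1.0, 0.003], [-0.024, -0.003, -1.0]]
force: [-14.5, 0.1, -4.7]
width: 0.762
finger_force: 64.4
```

```bash
python3 prof.py w14 .0|tail -8
python3 - <<'E'
from h import *
p,_,_=snap("scene","s14.png"); q,_,_=snap("wrist"); 
cv2.imwrite("pics/s14c.png",np.hstack([cv2.resize(p[150:270,200:320,::-1],(400,400),interpolation=2),cv2.resize(q[:,:,::-1],(400,400))]))
E
```

```text
-0.03 1921 0.047 0.083 0.091
-0.02 2737 0.041 0.067 0.087
-0.01 3594 0.035 0.057 0.073
-0.0 1712 0.029 0.035 0.134
0.01 7068 0.027 0.132 0.142
0.02 3576 0.008 0.02 0.055
0.03 1350 0.0 0.001 0.012
0.04 885 0.0 0.0 0.002
```

View pics/s14c.png

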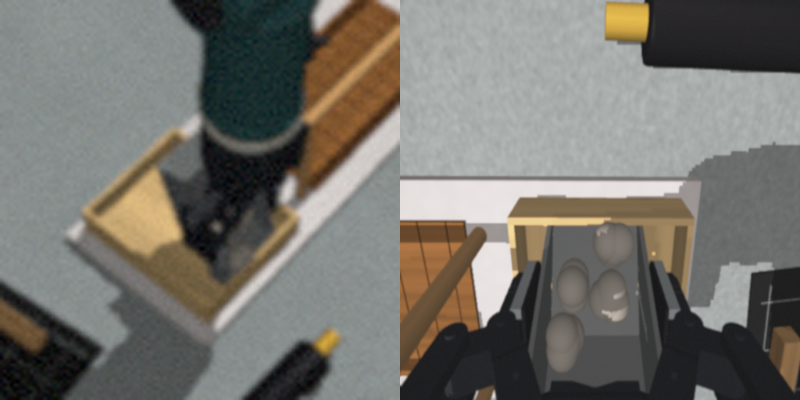

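The pair shows the tray steeply pitched, about 1.2 rad, with stones sliding to the lip at (613,243). I'll draw back so they fall clear of the wall, and shake gently.

carry_out(
  increments=[
    [0,-0.01,0,0,0],
    [0,-0.025,0,-0.003,0],
    [0,-0.04,0,-0.006,0],
    [0,-0.05,0,-0.01,0],
    [0,-0.05,0,-0.01,0],
    [0,-0.05,0,-0.01,0],
    [0,-0.03,0,-0.01,0],
    [0,-0.06,0,-0.01,0],
    [0,-0.03,0,-0.015,0],
    [0,-0.06,0,-0.015,0],
    [0,-0.03,0,-0.015,0],
    [0,-0.06,0,-0.015,0],
    [0,-0.06,0,-0.015,0],
    [0,-0.06,0,-0.015,0],
  ],
)

```text
time_s: 18.23
ee_pos: [0.6308, -0.0326, 0.2508]
tool_rot: [[1.0, 0.011, -0.002], [0.011, -1.0, 0.0], [-0.002, -0.0, -1.0]]
force: [0.2, -0.3, -0.3]
width: 0.76
finger_force: 65.7
```

```bash
python3 prof.py w15 .0|tail -8
python3 - <<'E'
from h import *
p,_,_=snap("scene","s15.png"); q,_,_=snap("wrist"); 
cv2.imwrite("pics/s15c.png",np.hstack([cv2.resize(p[150:270,200:320,::-1],(400,400),interpolation=2),cv2.resize(q[:,:,::-1],(400,400))]))
E
```

```text
-0.03 2289 0.066 0.071 0.075
-0.02 2200 0.061 0.065 0.07
-0.01 2150 0.055 0.06 0.064
-0.0 4291 0.012 0.055 0.157
0.01 6137 0.012 0.152 0.163
0.02 1272 0.012 0.015 0.034
0.03 1273 0.012 0.015 0.036
0.04 1691 0.012 0.015 0.036
```

View pics/s15c.png

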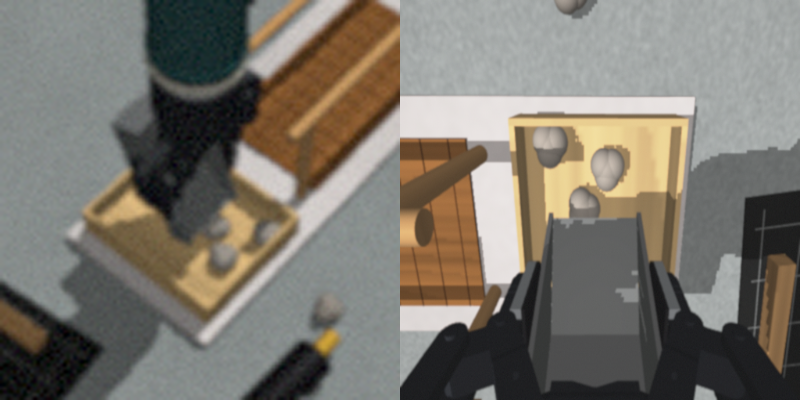

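Three stones are in the bed. One rolled out to the table beside the glue gun nozzle, at (575,5) in the wrist half and (325,305) in the scene half. The tray is empty, so I'll set it down by pressing its nose on the open table, which levels it, and then release. After that I'll fetch the stray stone.

carry_out(
  increments=[
    [0,0,0,-0.03,0],
    [0,-0.02,0,-0.035,0],
    [0,-0.05,0,-0.035,0],
    [0,-0.08,0,-0.035,0],
    [0,-0.11,0,-0.035,0],
    [0,-0.14,0,-0.035,0],
    [0,-0.17,0,-0.02,0],
    [0,-0.2,0,0.0,0],
    [0,-0.21,0,0.025,0],
    [0,-0.21,0,0.035,0],
    [0,-0.21,0,0.042,0],
    [0,-0.21,0,0.048,0],
    [0,-0.21,0,0.054,0],
    [0,-0.21,0,0.06,0],
    [0,-0.21,0,0.064,0],
    [0,-0.21,0,0.064,0],
  ],
)

```text
time_s: 19.72
ee_pos: [0.4275, -0.0351, 0.192]
tool_rot: [[1.0, 0.008, 0.017], [0.008, -1.0, -0.001], [0.017, 0.002, -1.0]]
force: [2.9, 13.0, 49.7]
width: 0.762
finger_force: 64.4
```

```bash
python3 prof.py w16 -.01|tail -14
```

```text
-0.05 2095 0.032 0.036 0.043
-0.04 2924 0.026 0.031 0.037
-0.03 2775 0.02 0.025 0.03
-0.02 2632 0.014 0.019 0.024
-0.01 2530 0.007 0.012 0.018
-0.0 2895 -0.002 0.006 0.097
0.01 6898 -0.002 0.095 0.105
0.02 1908 -0.002 0.0 0.003
0.03 2018 -0.002 0.0 0.002
0.04 2118 -0.002 0.0 0.002
```

carry_out(
  increments=[
    [0,-0.01,0,-0.002,0],
    [0,-0.02,0,-0.002,0],
    [0,-0.03,0,-0.002,0],
    [0,-0.038,0,-0.002,0],
    [0,-0.038,0,-0.004,0],
    [0.8,-0.038,0,-0.004,0],
    [0.8,-0.038,0,-0.004,0],
    [0.8,-0.038,0,-0.004,0],
    [0.85,-0.038,0,-0.004,0],
    [1,-0.038,0,-0.004,0],
    [1,-0.038,0,-0.004,0],
    [1,-0.038,0,-0.004,0],
    [1,-0.038,0,-0.05,0],
    [1,-0.01,0,-0.09,0],
    [1,0.02,0,-0.13,0],
    [1,0.05,0,-0.17,0],
    [1,0.06,0,-0.18,0],
    [1,0.06,0,-0.18,0],
  ],
)

```text
time_s: 21.27
ee_pos: [0.4877, -0.0351, 0.3746]
tool_rot: [[1.0, 0.011, 0.017], [0.011, -1.0, -0.003], [0.017, 0.003, -1.0]]
force: [1.9, -0.1, 1.1]
width: 0.998
finger_force: 0.0
```

```bash
python3 tr2.py w17
python3 - <<'E'
from h import *
p,d,C=snap("scene","s17.png"); P=cloud(d,C); q,_,_=load("w17")
cv2.imwrite("pics/s17c.png",np.hstack([cv2.resize(p[120:320,200:360,::-1],(400,500),interpolation=2),cv2.resize(q[:,:,::-1],(400,300))[:,:] if 0 else cv2.resize(q[:,:,::-1],(400,500))]))
print(P[236:252:2,290:306:2,2].round(3)); print(P[240,298].round(3))
E
```

```text
[ 0.4846 -0.0347  0.3714] 653 [0.0282 0.0406 0.0464]
((344.2725830078125, -37.34380340576172), (32.666839599609375, 66.15436553955078), 0.7248563766479492) [[327.5, -4.5], [328.3999938964844, -70.5999984741211], [361.0, -70.19999694824219], [360.20001220703125, -4.099999904632568]]
[[ 0.001  0.    -0.001  0.019  0.015 -0.    -0.001 -0.001]
 [ 0.002 -0.     0.011  0.022  0.022  0.022 -0.001 -0.001]
 [-0.001 -0.     0.017  0.02   0.016  0.019  0.     0.002]
 [ 0.    -0.     0.013  0.016  0.013  0.013  0.001  0.003]
 [-0.001 -0.004 -0.002  0.007  0.005 -0.002  0.001 -0.   ]
 [-0.001 -0.002  0.002  0.005 -0.001  0.001  0.001  0.   ]
 [-0.002 -0.001 -0.001 -0.001  0.005 -0.001  0.001  0.001]
 [ 0.     0.001  0.002  0.001  0.028  0.025 -0.002  0.   ]]
[ 0.763 -0.011  0.016]
```

View pics/s17c.png

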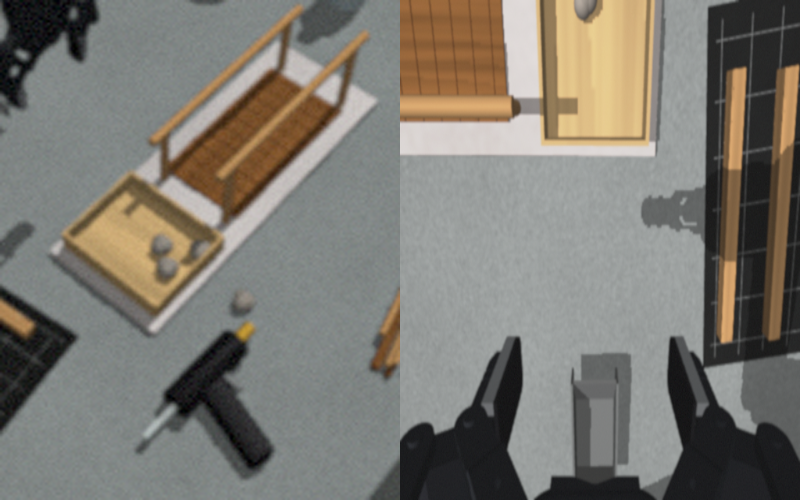

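The pair shows the tray standing upright and empty at (597,420), three stones in the bed, and the stray stone on the table near the gun's yellow tip at (243,300). I'll measure the stray stone from the wrist camera.

carry_out(
  increments=[
    [1,0.215,-0.025,0,0],
    [1,0.215,-0.025,0,0],
    [1,0.215,-0.025,0,0],
    [1,0.215,-0.025,0,0],
    [1,0.215,-0.025,0,0],
    [1,0.215,-0.025,0,0],
    [1,0.215,-0.025,0,0],
    [1,0.215,-0.025,0,0],
  ],
)

```text
time_s: 22.03
ee_pos: [0.694, -0.0069, 0.365]
tool_rot: [[1.0, 0.011, -0.006], [0.011, -1.0, 0.0], [-0.006, -0.0, -1.0]]
force: [-0.9, -0.1, 0.3]
width: 1.001
finger_force: 0.0
```

```bash
cat > st.py <<'E'
from h import *
import sys
p,d,C=snap("wrist",sys.argv[1]+".png"); P=cloud(d,C); s=manip.state(); print(np.round(s["ee_pos"],4), np.round(s["tool_rot"],3)[0].tolist())
m=(d>0)&(P[...,2]>.006)&(P[...,2]<.05)&(abs(P[...,0]-.763)<.05)&(abs(P[...,1]+.011)<.05)
n,l,st,_=cv2.connectedComponentsWithStats(m.astype(np.uint8))
for i in range(1,n):
    if st[i,4]>60:
        q=P[l==i]; print(st[i,4],"min",q.min(0).round(3),"max",q.max(0).round(3), "col",p[l==i].mean(0).round())
hsv=cv2.cvtColor(p,cv2.COLOR_RGB2HSV); y=cv2.inRange(hsv,(20,140,120),(32,255,255))>0; y&=(P[...,0]>.71)&(d>0)
q=P[y]; print("tip",len(q), q.min(0).round(3) if len(q) else "",q.max(0).round(3) if len(q) else "")
E
python3 st.py w18
```

```text
[ 0.6934 -0.007   0.3656] [1.0, 0.011, -0.005]
665 min [ 0.772 -0.061  0.006] max [ 0.8   -0.036  0.036] col [171. 139.  66.]
619 min [ 0.747 -0.025  0.008] max [0.774 0.001 0.022] col [155. 147. 139.]
tip 496 [ 0.783 -0.061  0.02 ] [ 0.797 -0.036  0.029]
```

carry_out(
  increments=[
    [0.6,0.066,0.005,0,-90],
    [0.6,0.066,0.005,0,-90],
    [0.6,0.066,0.005,0,-90],
    [0.6,0.066,0.005,0,-90],
    [0.6,0.066,0.005,0,-90],
    [0.6,0.066,0.005,0,-90],
    [0.6,0.066,0.005,0,-90],
    [0.6,0.066,0.005,0,-90],
    [0.6,0.066,0.005,0.04,-90],
    [0.6,0.066,0.005,0.08,-90],
    [0.6,0.066,0.005,0.115,-90],
    [0.6,0.066,0.005,0.115,-90],
    [0.6,0.066,0.005,0.115,-90],
    [0.6,0.066,0.005,0.115,-90],
    [0.6,0.066,0.005,0.115,-90],
    [0.6,0.066,0.005,0.115,-90],
    [0.6,0.066,0.005,0.115,-90],
  ],
)

```text
time_s: 23.5
ee_pos: [0.7612, -0.0113, 0.2536]
tool_rot: [[-0.009, 1.0, 0.001], [1.0, 0.009, -0.0], [-0.0, 0.001, -1.0]]
force: [0.1, -0.6, 0.5]
width: 0.601
finger_force: 0.0
```

```bash
python3 st.py w19
```

```text
[ 0.7614 -0.0113  0.2536] [-0.009, 1.0, 0.001]
1083 min [ 0.748 -0.023  0.007] max [0.774 0.002 0.022] col [153. 146. 137.]
1376 min [ 0.772 -0.061  0.006] max [ 0.801 -0.035  0.038] col [108.  88.  45.]
tip 722 [ 0.782 -0.061  0.012] [ 0.797 -0.035  0.029]
```

carry_out(
  increments=[
    [0.6,0,0,0.03,0],
    [0.6,0,0,0.06,0],
    [0.6,0,0,0.0775,0],
    [0.6,0,0,0.0775,0],
    [0.6,0,0,0.0775,0],
    [0,0,0,0.0775,0],
    [0,0,0,0.0775,0],
    [0,0,0,0.0775,0],
    [0,0,0,0.0775,0],
    [0,0,0,0.0775,0],
    [0,0,0,0.0775,0],
    [0,0,0,0.05,0],
    [0,0,0,0.02,0],
    [0,0,0,-0.01,0],
    [0,0,0,-0.01,0],
  ],
)

```text
time_s: 24.8
ee_pos: [0.7642, -0.0114, 0.2703]
tool_rot: [[-0.011, 1.0, 0.011], [1.0, 0.011, -0.001], [-0.001, 0.011, -1.0]]
force: [2.2, -0.2, 0.1]
width: 0.269
finger_force: 59.0
```

```bash
python3 st.py w20
```

```text
[ 0.7634 -0.0113  0.2676] [-0.011, 1.0, 0.008]
319 min [ 0.782 -0.046  0.011] max [ 0.798 -0.035  0.029] col [150. 122.  61.]
tip 240 [ 0.783 -0.043  0.013] [ 0.797 -0.035  0.029]
```

carry_out(
  increments=[
    [0,-0.01,-0.04,0,0],
    [0,-0.02,-0.08,0,0],
    [0,-0.03,-0.12,0,0],
    [0,-0.039,-0.156,0,0],
    [0,-0.039,-0.156,0.02,0],
    [0,-0.039,-0.156,0.04,0],
    [0,-0.039,-0.156,0.052,0],
    [0,-0.039,-0.156,0.052,0],
    [0.6,-0.039,-0.156,0.052,0],
    [0.6,-0.039,-0.156,0.052,0],
    [0.6,-0.039,-0.156,0.052,0],
    [0.6,-0.039,-0.156,0.052,0],
    [0.6,-0.039,-0.156,0.02,0],
    [0.6,-0.039,-0.156,-0.02,0],
    [0.6,-0.039,-0.156,-0.06,0],
    [0.6,-0.06,-0.156,-0.1,0],
    [0.6,-0.1,-0.156,-0.1,0],
    [0.6,-0.14,-0.156,-0.1,0],
  ],
)

```text
time_s: 26.35
ee_pos: [0.6085, -0.1532, 0.3678]
tool_rot: [[-0.014, 1.0, 0.008], [1.0, 0.014, -0.003], [-0.003, 0.008, -1.0]]
force: [0.3, -0.3, -0.5]
width: 0.601
finger_force: 0.0
```

```bash
cat > chk.py <<'E'
from h import *
def stones():
    out=[]
    for n in("top","scene","wrist"):
        p,d,C=snap(n); P=cloud(d,C); hsv=cv2.cvtColor(p,cv2.COLOR_RGB2HSV)
        m=(d>0)&(P[...,2]>.019)&(P[...,2]<.05)&(abs(P[...,0]-.6235)<.068)&(abs(P[...,1]+.035)<.055)
        k,l,st,_=cv2.connectedComponentsWithStats(m.astype(np.uint8))
        print(n,[P[l==i][:,:3].mean(0).round(3).tolist() for i in range(1,k) if st[i,4]>12],[int(st[i,4]) for i in range(1,k) if st[i,4]>12])
E
python3 - <<'E'
from chk import *
stones(); s=manip.state(); print(np.round(s["ee_pos"],4),np.round(s["tool_rot"],3)[0].tolist(),s["time_s"])
from m1 import *
p,d,C=snap("scene","s21.png"); p,d,C=snap("top","t21.png")
print("battens top");[print(*r) for r in rects("t21",.019,(315,175,405,270),(8,80,80),(25,255,255),60)]
print("battens scene");[print(*r) for r in rects("s21",.019,(90,205,235,325),(8,80,80),(25,255,255),60)]
E
```

```text
top [[0.679, 0.001, 0.029], [0.664, -0.042, 0.03], [0.639, -0.024, 0.029], [0.601, -0.052, 0.03]] [46, 40, 41, 45]
scene [[0.607, -0.053, 0.031], [0.645, -0.025, 0.031], [0.682, 0.0, 0.032], [0.67, -0.044, 0.031]] [59, 57, 48, 60]
wrist [[0.643, -0.024, 0.031], [0.668, -0.042, 0.031], [0.606, -0.052, 0.031]] [823, 806, 774]
[ 0.6072 -0.1555  0.3639] [-0.007, 1.0, 0.002] 26.5
battens top
[ 414.9 -314.7] [49.8 23.5] 8.7 0.0184 [-0.     0.718]
[ 593.5 -275.4] [38.5 36. ] 87.3 0.0165 [0.    0.021]
[ 513.8 -412.5] [220.8  23.9] 7.3 0.0169 [0.003 0.021]
battens scene
[ 517.2 -414.6] [223.5  19.8] 6.9 0.0189 [0.008 0.022]
[ 499. -292.] [231.9  44.6] 7.6 0.0188 [0.004 0.023]
[ 491.8 -216.4] [227.   22.6] 5.8 0.0186 [0.003 0.022]
```

All four stones are in the bed. Now for the battens: look at the mat from the wrist camera.

carry_out(
  increments=[
    [1,-0.155,-0.077,-0.036,83],
    [1,-0.155,-0.077,-0.036,83],
    [1,-0.155,-0.077,-0.036,83],
    [1,-0.155,-0.077,-0.036,83],
    [1,-0.155,-0.077,-0.036,83],
    [1,-0.155,-0.077,-0.036,83],
    [1,-0.155,-0.077,-0.036,83],
    [1,-0.155,-0.077,-0.036,83],
    [1,-0.155,-0.077,-0.036,83],
    [1,-0.155,-0.077,-0.036,83],
    [1,-0.155,-0.077,-0.036,83],
    [1,-0.155,-0.077,-0.036,83],
    [1,-0.155,-0.077,-0.036,83],
    [1,-0.155,-0.077,-0.036,83],
    [1,-0.155,-0.077,-0.036,83],
  ],
)

```text
time_s: 27.85
ee_pos: [0.532, -0.3078, 0.3986]
tool_rot: [[0.991, 0.136, -0.0], [0.136, -0.991, 0.0], [-0.0, -0.0, -1.0]]
force: [-0.5, 0.1, -0.3]
width: 1.0
finger_force: 0.0
```

```bash
cat > bat.py <<'E'
from h import *
import sys
def battens(fn):
    p,d,C=snap("wrist",fn+".png"); P=cloud(d,C); s=manip.state(); print("tcp",np.round(s["ee_pos"],4),"yaw",np.degrees(np.arctan2(s["tool_rot"][1][0],s["tool_rot"][0][0])).round(2),s["time_s"])
    hsv=cv2.cvtColor(p,cv2.COLOR_RGB2HSV)
    m=(cv2.inRange(hsv,(8,70,60),(25,255,255))>0)&(d>0)&(P[...,2]>.013)&(P[...,2]<.027)&(P[...,1]<-.11)
    n,l,st,_=cv2.connectedComponentsWithStats(m.astype(np.uint8))
    for i in range(1,n):
        if st[i,4]<150: continue
        q=P[l==i]; r=cv2.minAreaRect((q[:,:2]*1000).astype(np.float32)); a=r[2]; w=r[1]
        if w[0]<w[1]: a-=90; w=w[::-1]
        print(np.round(r[0],1),np.round(w,1),"ang",round(a,2),"ztop",np.percentile(q[:,2],[50,90]).round(4))
if __name__=="__main__": battens(sys.argv[1])
E
python3 bat.py w22
```

```text
tcp [ 0.5319 -0.308   0.3986] yaw 7.78 27.9
[ 493.9 -217. ] [219.8  16.7] ang 5.78 ztop [0.0191 0.02  ]
[ 504.5 -302.3] [219.7  16. ] ang 8.38 ztop [0.0192 0.0201]
[ 517.1 -414.9] [219.7  16.7] ang 7.45 ztop [0.0192 0.0202]
[ 496.7 -282. ] [218.1  16.2] ang 7.54 ztop [0.0192 0.0201]
```

View pics/w22.png

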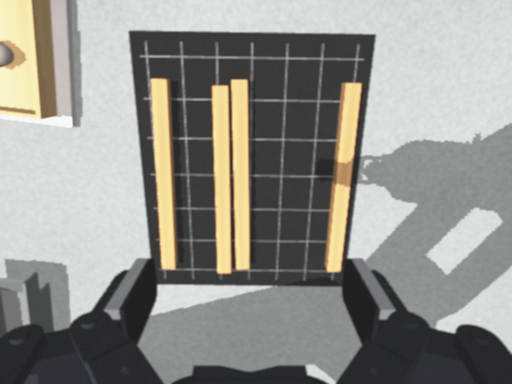

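The wrist view shows four battens at columns 162, 222, 240 and 345. Two of them, at columns 222 and 240, lie close together because one was knocked aside. I'll take the leftmost first (centre 0.494, -0.217).

carry_out(
  increments=[
    [0.6,-0.025,-0.095,0.05,2],
    [0.6,-0.025,-0.095,0.09,2],
    [0.6,-0.025,-0.095,0.13,2],
    [0.6,-0.025,-0.095,0.17,2],
    [0.6,-0.025,-0.095,0.2,2],
    [0.6,-0.025,-0.095,0.215,2],
    [0.6,-0.025,-0.095,0.2225,2],
    [0.6,-0.025,-0.095,0.2225,2],
    [0.6,-0.025,-0.095,0.2225,2],
    [0,-0.025,-0.095,0.2225,2],
    [0,-0.025,-0.095,0.2225,2],
    [0,-0.025,-0.095,0.2225,2],
    [0,-0.025,-0.095,0.2225,2],
    [0,-0.025,-0.095,0.2225,2],
    [0,-0.025,-0.095,0.2225,2],
    [0,-0.025,-0.095,0.19,2],
    [0,-0.025,-0.095,0.15,2],
    [0,-0.025,-0.095,0.11,2],
    [0,-0.025,-0.095,0.07,2],
    [0,-0.025,-0.095,0.035,2],
  ],
)

```text
time_s: 29.57
ee_pos: [0.4942, -0.2178, 0.3667]
tool_rot: [[0.995, 0.098, 0.001], [0.098, -0.995, -0.001], [0.001, 0.001, -1.0]]
force: [0.5, 0.1, -1.3]
width: 0.168
finger_force: 59.2
```

```bash
python3 -c "
from h import *
manip.snapshot('top');s=manip.state();print(np.round(s['ee_pos'],4),s['width'],s['finger_force'],np.round(s['tool_rot'],3).tolist())"
```

```text
[ 0.4963 -0.2189  0.3733] 0.17063811903345721 59.155113101005554 [[0.995, 0.098, 0.01], [0.098, -0.995, -0.006], [0.01, 0.007, -1.0]]
```

carry_out(
  increments=[
    [0,0.014,-0.038,0,1],
    [0,0.027,-0.076,0,2],
    [0,0.04,-0.114,0,3],
    [0,0.054,-0.152,0,4],
    [0,0.067,-0.19,0,5],
    [0,0.081,-0.228,0,5],
    [0,0.094,-0.266,0,5],
    [0,0.108,-0.304,0,5],
    [0,0.121,-0.342,0,5],
    [0,0.135,-0.38,0,5],
    [0,0.148,-0.418,0,5],
    [0,0.162,-0.456,0,5],
    [0,0.1753,-0.494,0,5],
    [0,0.1753,-0.494,0,5],
    [0,0.1753,-0.494,0.03,5],
    [0,0.1753,-0.494,0.05,5],
    [0,0.1753,-0.494,0.05,5],
    [0,0.1753,-0.494,0.05,5],
    [0,0.1753,-0.494,0.05,5],
  ],
)

```text
time_s: 31.2
ee_pos: [0.6209, 0.2907, 0.3147]
tool_rot: [[1.0, 0.011, 0.001], [0.011, -1.0, 0.0], [0.001, -0.0, -1.0]]
force: [1.0, -0.3, 0.1]
width: 0.173
finger_force: 59.2
```

```bash
cat > roof.py <<'E'
from h import *
import sys
def roof(fn,cams=("wrist","scene","top")):
    s=manip.state(); print("tcp",np.round(s["ee_pos"],4),"yaw",np.degrees(np.arctan2(s["tool_rot"][1][0],s["tool_rot"][0][0])).round(2),"w",round(s["width"],3),"F",np.round(s["force"],1),s["time_s"])
    for n in cams:
        p,d,C=snap(n,fn+n+".png"); P=cloud(d,C)
        hsv=cv2.cvtColor(p,cv2.COLOR_RGB2HSV); w=(cv2.inRange(hsv,(8,60,50),(25,255,255))>0)&(d>0)
        a,b=np.radians(.6),.18; R=np.array([[np.cos(a)*np.cos(b),-np.sin(a),-np.cos(a)*np.sin(b)],[np.sin(a)*np.cos(b),np.cos(a),-np.sin(a)*np.sin(b)],[np.sin(b),0,np.cos(b)]])
        L=(P-np.array([.6211,.187,.121]))@R
        m=w&(L[...,2]>.007)&(L[...,2]<.06)&(abs(L[...,0])<.15)&(abs(L[...,1])<.2)
        k,l,st,_=cv2.connectedComponentsWithStats(m.astype(np.uint8))
        for i in range(1,k):
            if st[i,4]<60: continue
            q=L[l==i]; r=cv2.minAreaRect((q[:,:2]*1000).astype(np.float32)); f=np.polyfit(q[:,0],q[:,2],1); e=np.percentile(q[:,0],[1,99])
            print(n,st[i,4],"c",np.round(r[0],1),np.round(r[1],0),"a",round(r[2],1),"x",e.round(3),"z0 %.4f slope %.3f"%(f[1],f[0]))
if __name__=="__main__": roof(sys.argv[1])
E
python3 roof.py r1
```

```text
tcp [0.6209 0.2907 0.3147] yaw 0.6 w 0.173 F [ 1.  -0.3  0.1] 31.2
wrist 14081 c [ 33.7 104. ] [ 18. 162.] a 89.7 x [-0.043  0.114] z0 0.0363 slope -0.185
scene 152 c [-57.2 103.9] [21. 95.] a 87.9 x [-0.104 -0.01 ] z0 0.0320 slope -0.214
scene 221 c [ 61.3 103.9] [ 21. 106.] a 89.5 x [0.014 0.113] z0 0.0347 slope -0.181
top 71 c [ 83.  101.6] [53. 14.] a 2.5 x [0.059 0.109] z0 0.0363 slope -0.189
```

carry_out(
  increments=[
    [0,0,0,0.006,0],
    [0,0,0,0.011,0],
    [0,0,0,0.014,0],
    [0,0,0,0.017,0],
    [0,0,0,0.02,0],
    [0,0,0,0.022,0],
    [0,0,0,0.023,0],
    [0,0,0,0.023,0],
  ],
)

```text
time_s: 32.02
ee_pos: [0.62, 0.2912, 0.294]
tool_rot: [[1.0, 0.011, 0.001], [0.011, -1.0, 0.001], [0.001, -0.001, -1.0]]
force: [-9.2, -0.7, 22.2]
width: 0.168
finger_force: 64.4
```

```bash
python3 roof.py r2
```

```text
tcp [0.62   0.2912 0.294 ] yaw 0.63 w 0.168 F [-9.2 -0.7 22.2] 32.0167
wrist 15434 c [ 22.8 104.8] [ 17. 177.] a 89.9 x [-0.059  0.111] z0 0.0158 slope -0.007
wrist 63 c [22.5 60.5] [2. 6.] a 17.3 x [0.021 0.024] z0 -0.0152 slope 3.084
scene 124 c [-47.3  94.2] [ 32. 125.] a 72.1 x [-0.106  0.002] z0 0.0194 slope 0.063
scene 184 c [ 58. 103.] [ 22. 107.] a 88.5 x [0.009 0.111] z0 0.0149 slope -0.009
top 74 c [ 76.1 103.2] [61. 15.] a 1.5 x [0.048 0.106] z0 0.0116 slope 0.032
```

carry_out(
  increments=[
    [0,0,0,-0.002,0],
    [0.5,0,0,-0.002,0],
    [0.5,0,0,-0.002,0],
    [0.5,0,0,-0.002,0],
    [0.5,0,0,-0.03,0],
    [0.5,0,0,-0.07,0],
    [0.5,0,0,-0.11,0],
    [0.5,0,0,-0.11,0],
    [0.6,-0.07,0.45,-0.11,-6.9],
    [0.6,-0.07,0.45,-0.11,-6.9],
    [0.6,-0.07,0.45,-0.11,-6.9],
    [0.6,-0.07,0.45,-0.11,-6.9],
    [0.6,-0.07,0.45,-0.11,-6.9],
    [0.6,-0.07,0.45,-0.11,-6.9],
    [0.6,-0.07,0.45,-0.11,-6.9],
    [0.6,-0.07,0.45,-0.11,-6.9],
    [0.6,-0.07,0.45,-0.11,-6.9],
    [0.6,-0.11,0.6,-0.11,-6.9],
    [0.6,-0.11,0.6,-0.11,-6.9],
    [0.6,-0.11,0.6,-0.11,-6.9],
  ],
)

```text
time_s: 33.83
ee_pos: [0.5396, -0.2043, 0.4002]
tool_rot: [[0.991, 0.131, -0.0], [0.131, -0.991, 0.0], [-0.0, -0.0, -1.0]]
force: [1.1, 0.3, 0.0]
width: 0.598
finger_force: 0.0
```

```bash
python3 -c "
from roof import *
roof('r3',('scene','top'))
from bat import battens
battens('w23')"
```

```text
tcp [ 0.5396 -0.2043  0.4002] yaw 7.51 w 0.598 F [1.1 0.3 0. ] 33.8333
scene 358 c [  2.1 103.5] [ 21. 218.] a 89.9 x [-0.105  0.11 ] z0 0.0149 slope -0.003
top 334 c [ -0.9 102.8] [ 17. 215.] a 89.9 x [-0.107  0.106] z0 0.0150 slope -0.002
tcp [ 0.5397 -0.2055  0.4001] yaw 7.23 33.9833
[ 522.  -299.6] [185.1  16.7] ang 8.31 ztop [0.0191 0.0201]
[ 516.9 -414.7] [219.6  17.4] ang 7.53 ztop [0.0191 0.0201]
[ 496.8 -281.7] [219.4  16.5] ang 7.45 ztop [0.0191 0.0201]
```

The first batten lies flush at roof y about 0.103. Now the far batten (0.517, -0.415).

carry_out(
  increments=[
    [0.6,-0.01,0.041,0.0,0],
    [0.6,-0.02,0.082,0.0,0],
    [0.6,-0.03,0.123,0.03,0],
    [0.6,-0.04,0.164,0.06,0],
    [0.6,-0.049,0.2047,0.09,0],
    [0.6,-0.049,0.2047,0.13,0],
    [0.6,-0.049,0.2047,0.17,0],
    [0.6,-0.049,0.2047,0.2,0],
    [0.6,-0.049,0.2047,0.22,0],
    [0.6,-0.049,0.2047,0.224,0],
    [0.6,-0.049,0.2047,0.224,0],
    [0.6,-0.049,0.2047,0.224,0],
    [0,-0.049,0.2047,0.224,0],
    [0,-0.049,0.2047,0.224,0],
    [0,-0.049,0.2047,0.224,0],
    [0,-0.049,0.2047,0.224,0],
    [0,-0.049,0.2047,0.224,0],
    [0,-0.049,0.2047,0.224,0],
    [0,-0.049,0.2047,0.224,0],
  ],
)

```text
time_s: 35.57
ee_pos: [0.5189, -0.4118, 0.1776]
tool_rot: [[0.991, 0.131, 0.001], [0.131, -0.991, -0.001], [0.001, 0.001, -1.0]]
force: [1.0, 1.2, 5.4]
width: 0.168
finger_force: 61.8
```

```bash
python3 -c "
from h import *
s=manip.state();print(np.round(s['ee_pos'],4),s['width'],s['finger_force'],np.round(s['tool_rot'],3).tolist(),s['force'])"
```

```text
[ 0.5189 -0.4118  0.1776] 0.16788267002354398 61.767332553863525 [[0.991, 0.131, 0.001], [0.131, -0.991, -0.001], [0.001, 0.001, -1.0]] [1.03535615 1.23164641 5.35460375]
```

carry_out(
  increments=[
    [0,0,0,-0.035,0],
    [0,0,0,-0.075,0],
    [0,0,0,-0.115,0],
    [0,0,0,-0.155,0],
    [0,0.012,-0.038,-0.187,1],
    [0,0.023,-0.077,-0.187,2],
    [0,0.035,-0.115,-0.187,3],
    [0,0.046,-0.154,-0.187,4],
    [0,0.058,-0.192,-0.187,5],
    [0,0.07,-0.23,-0.187,6],
    [0,0.081,-0.269,-0.187,6.9],
    [0,0.093,-0.307,-0.187,6.9],
    [0,0.104,-0.346,-0.187,6.9],
    [0,0.116,-0.384,-0.187,6.9],
    [0,0.128,-0.422,-0.187,6.9],
    [0,0.139,-0.461,-0.187,6.9],
    [0,0.151,-0.499,-0.187,6.9],
    [0,0.163,-0.538,-0.187,6.9],
    [0,0.174,-0.576,-0.187,6.9],
    [0,0.1857,-0.6147,-0.187,6.9],
  ],
)

```text
time_s: 37.23
ee_pos: [0.6219, 0.2238, 0.3634]
tool_rot: [[1.0, 0.011, -0.001], [0.011, -1.0, -0.001], [-0.001, 0.0, -1.0]]
force: [1.3, -0.3, -0.4]
width: 0.165
finger_force: 61.0
```

```bash
python3 -c "
from roof import *
roof('r4',('wrist','scene'))"
```

```text
tcp [0.6219 0.2238 0.3634] yaw 0.61 w 0.165 F [ 1.3 -0.3 -0.4] 37.2333
wrist 8282 c [ 14.1 103.9] [196.  17.] a 0.2 x [-0.067  0.112] z0 0.0151 slope -0.002
scene 88 c [81.9 74.3] [69. 87.] a 9.3 x [0.044 0.121] z0 0.0005 slope 0.284
```

carry_out(
  increments=[
    [0,0,0,0.03,0],
    [0,0,0,0.05,0],
    [0,0,0,0.055,0],
    [0,0,0,0.059,0],
    [0,0,0,0.062,0],
    [0,0,0,0.065,0],
    [0,0,0,0.068,0],
    [0,0,0,0.07,0],
    [0,0,0,0.07,0],
    [0,0,0,0.069,0],
    [0.5,0,0,0.069,0],
    [0.5,0,0,0.069,0],
    [0.5,0,0,0.069,0],
    [0.5,0,0,0.05,0],
    [0.5,0,0,0.01,0],
    [0.5,0,0,-0.03,0],
  ],
)

```text
time_s: 38.67
ee_pos: [0.6217, 0.2216, 0.3928]
tool_rot: [[1.0, 0.01, -0.005], [0.01, -1.0, -0.001], [-0.005, 0.001, -1.0]]
force: [0.8, -0.6, -0.2]
width: 0.505
finger_force: 0.0
```

```bash
python3 -c "
from roof import *
roof('r5',('wrist','scene'))"
```

```text
tcp [0.6217 0.2216 0.3928] yaw 0.6 w 0.505 F [ 0.8 -0.6 -0.2] 38.6667
wrist 6342 c [ 13.3 104.2] [ 17. 198.] a 90.0 x [-0.07   0.112] z0 0.0153 slope -0.004
wrist 6102 c [ 1.5 34.1] [221.  16.] a 0.5 x [-0.103  0.111] z0 0.0159 slope -0.003
scene 339 c [  0.9 103.9] [220.  21.] a 0.1 x [-0.107  0.111] z0 0.0147 slope -0.001
scene 372 c [ 1.5 34.3] [221.  22.] a 0.6 x [-0.105  0.109] z0 0.0149 slope -0.001
```

The second batten is flush at roof y about 0.034. The two close battens need separating, so I'll push the outer one lengthwise from its far end with the fingers closed.

carry_out(
  increments=[
    [0,0.01,0.04,0,-1],
    [0,0.01,0.08,0,-2],
    [0,0.01,0.12,0,-3],
    [0,0.01,0.16,0,-4],
    [0,0.01,0.2,0,-5],
    [0,0.01,0.24,0,-6],
    [0,0.01,0.28,0,-7.4],
    [0,0.01,0.32,0,-7.4],
    [0,0.01,0.36,0,-7.4],
    [0,0.01,0.4,0,-7.4],
    [0,0.01,0.44,0,-7.4],
    [0,0.01,0.48,0,-7.4],
    [0,0.01,0.515,0,-7.4],
    [0,0.01,0.515,0.03,-7.4],
    [0,0.01,0.515,0.07,-7.4],
    [0,0.01,0.515,0.11,-7.4],
    [0,0.01,0.515,0.15,-7.4],
    [0,0.01,0.515,0.15,-7.4],
    [0,0.01,0.515,0.15,-7.4],
  ],
)

```text
time_s: 40.35
ee_pos: [0.6366, -0.2924, 0.2412]
tool_rot: [[0.99, 0.139, -0.005], [0.139, -0.99, 0.003], [-0.005, -0.004, -1.0]]
force: [0.2, -0.6, 1.2]
width: -0.001
finger_force: 0.0
```

```bash
python3 bat.py w24
```

```text
tcp [ 0.638  -0.2931  0.2441] yaw 8.01 40.4
[ 587.6 -269.9] [38.4 16.2] ang 7.86 ztop [0.0191 0.0199]
[ 527.8 -304. ] [37.8  5.4] ang 7.9 ztop [0.0192 0.0199]
```

carry_out(
  increments=[
    [0,0,0,0.03,0],
    [0,0,0,0.06,0],
    [0,0,0,0.064,0],
    [0,0,0,0.064,0],
    [0,-0.01,0,0.064,0],
    [0,-0.018,0,0.064,0],
    [0,-0.026,0,0.064,0],
    [0,-0.034,0,0.064,0],
    [0,-0.042,0,0.064,0],
    [0,-0.05,0,0.064,0],
    [0,-0.058,0,0.064,0],
    [0,-0.066,0,0.064,0],
    [0,-0.072,0,0.064,0],
    [0,-0.077,0,0.064,0],
    [0,-0.07,0,0.064,0],
    [0,-0.07,0,0.03,0],
    [0,-0.07,0,-0.01,0],
    [0,-0.05,0,-0.06,0],
    [0,-0.07,0,-0.1,0],
    [0,-0.1,0,-0.14,0],
  ],
)

```text
time_s: 42.07
ee_pos: [0.5522, -0.3052, 0.3702]
tool_rot: [[0.99, 0.142, 0.004], [0.142, -0.99, -0.002], [0.004, 0.003, -1.0]]
force: [-0.2, -0.6, 0.5]
width: -0.001
finger_force: 0.0
```

```bash
python3 bat.py w25; python3 -c "
from m1 import *
snap('scene','s25.png')
[print(*r) for r in rects('s25',.019,(90,205,235,325),(8,80,80),(25,255,255),60)]"
```

```text
tcp [ 0.549  -0.3065  0.3769] yaw 8.1 42.1167
[ 505.6 -280.6] [201.4  16.1] ang 7.52 ztop [0.0191 0.02  ]
[ 501.4 -299.6] [93.1 15.7] ang 7.06 ztop [0.0191 0.02  ]
[ 499.5 -290.2] [219.2  39.5] 7.7 0.0189 [0.005 0.023]
[553.7 -81.8] [27.5 68.3] 43.9 0.0296 [0.013 0.042]
```

carry_out(
  increments=[
    [0.6,0.037,-0.031,0.03,0.6],
    [0.6,0.037,-0.031,0.07,0.6],
    [0.6,0.037,-0.031,0.11,0.6],
    [0.6,0.037,-0.031,0.145,0.6],
    [0.6,0.037,-0.031,0.145,0.6],
    [0.6,0.037,-0.031,0.145,0.6],
    [0.6,0.037,-0.031,0.145,0.6],
    [0.6,0.037,-0.031,0.145,0.6],
  ],
)

```text
time_s: 42.83
ee_pos: [0.5831, -0.2704, 0.225]
tool_rot: [[0.992, 0.129, 0.004], [0.129, -0.992, -0.003], [0.004, 0.003, -1.0]]
force: [-0.7, 0.6, 0.0]
width: 0.601
finger_force: 0.0
```

```bash
python3 bat.py w26
```

```text
tcp [ 0.583  -0.2704  0.2252] yaw 7.4 42.8833
[ 541.4 -275.8] [130.4  16. ] ang 7.52 ztop [0.0192 0.0199]
[ 512.6 -297.9] [72.1 16.2] ang 6.52 ztop [0.0191 0.0199]
```

carry_out(
  increments=[
    [0.6,0,0,0.03,0],
    [0.6,0,0,0.049,0],
    [0.6,0,0,0.049,0],
    [0,0,0,0.049,0],
    [0,0,0,0.049,0],
    [0,0,0,0.049,0],
    [0,0,0,0.049,0],
    [0,0,0,0.049,0],
    [0,0,0,0.035,0],
    [0,0,-0.015,0.035,0],
    [0,0,-0.035,0.035,0],
    [0,0,-0.055,0.035,0],
    [0,0,-0.055,0.035,0],
    [0,0,-0.055,0.044,0],
    [0,0,-0.055,0.048,0],
    [0.6,0,-0.055,0.048,0],
    [0.6,0,-0.055,0.048,0],
    [0.6,0,-0.055,0.048,0],
    [0.6,-0.02,-0.055,0.01,0],
    [0.6,-0.055,-0.055,-0.01,0],
  ],
)

```text
time_s: 44.55
ee_pos: [0.5226, -0.2229, 0.232]
tool_rot: [[0.991, 0.13, 0.002], [0.13, -0.991, -0.001], [0.002, 0.001, -1.0]]
force: [1.4, -1.2, 1.4]
width: 0.601
finger_force: 0.0
```

carry_out(
  increments=[
    [0.6,-0.032,0,-0.04,0],
    [0.6,-0.032,0,-0.08,0],
    [0.6,-0.032,0,-0.12,0],
    [0.6,-0.032,0,-0.15,0],
    [0.6,-0.032,0,-0.15,0],
    [0.6,-0.032,0,-0.15,0],
  ],
)

```text
time_s: 45.05
ee_pos: [0.489, -0.227, 0.3843]
tool_rot: [[0.992, 0.128, 0.005], [0.128, -0.992, -0.003], [0.004, 0.004, -1.0]]
force: [-0.8, -0.2, -0.4]
width: 0.598
finger_force: 0.0
```

```bash
python3 bat.py w27
```

```text
tcp [ 0.4883 -0.2265  0.3824] yaw 7.39 45.1
[ 487.9 -226. ] [220.  16.] ang 7.33 ztop [0.0191 0.0201]
[ 472.3 -302.7] [151.4  16.6] ang 6.55 ztop [0.0191 0.0201]
```

The pair is separated: one batten is now at (0.488, -0.226), right under the gripper. Pick it up.

carry_out(
  increments=[
    [0.6,0,0,0.04,0],
    [0.6,0,0,0.08,0],
    [0.6,0,0,0.12,0],
    [0.6,0,0,0.16,0],
    [0.6,0,0,0.195,0],
    [0.6,0,0,0.2055,0],
    [0.6,0,0,0.2055,0],
    [0.6,0,0,0.2055,0],
    [0,0,0,0.2055,0],
    [0,0,0,0.2055,0],
    [0,0,0,0.2055,0],
    [0,0,0,0.2055,0],
    [0,0,0,0.2055,0],
    [0,0,0,0.2055,0],
    [0,0,0,0.17,0],
    [0,0,0,0.13,0],
    [0,0,0,0.09,0],
    [0,0,0,0.05,0],
    [0,0,0,0.017,0],
    [0,0,0,0.017,0],
  ],
)

```text
time_s: 46.77
ee_pos: [0.4903, -0.2273, 0.3722]
tool_rot: [[0.992, 0.129, 0.01], [0.129, -0.992, -0.006], [0.009, 0.008, -1.0]]
force: [0.6, -0.5, -1.4]
width: 0.168
finger_force: 60.2
```

```bash
python3 -c "
from h import *
s=manip.state();print(np.round(s['ee_pos'],4),s['width'],s['finger_force'],np.round(s['tool_rot'],3).tolist(),s['force'])"
```

```text
[ 0.4903 -0.2273  0.3722] 0.16815696674577937 60.19415616989136 [[0.992, 0.129, 0.01], [0.129, -0.992, -0.006], [0.009, 0.008, -1.0]] [ 0.55339653 -0.47473902 -1.35374852]
```

carry_out(
  increments=[
    [0,0.018,-0.036,0,1],
    [0,0.036,-0.072,0,2],
    [0,0.054,-0.108,0,3],
    [0,0.072,-0.143,0,4],
    [0,0.09,-0.179,0,5],
    [0,0.108,-0.215,0,6],
    [0,0.126,-0.251,0,6.8],
    [0,0.144,-0.287,0,6.8],
    [0,0.162,-0.323,0,6.8],
    [0,0.1806,-0.3584,0,6.8],
    [0,0.1806,-0.3584,0,6.8],
    [0,0.1806,-0.3584,0.025,6.8],
    [0,0.1806,-0.3584,0.05,6.8],
    [0,0.1806,-0.3584,0.05,6.8],
    [0,0.1806,-0.3584,0.05,6.8],
    [0,0.1806,-0.3584,0.05,6.8],
  ],
)

```text
time_s: 48.1
ee_pos: [0.6213, 0.1523, 0.3157]
tool_rot: [[1.0, 0.01, 0.0], [0.01, -1.0, -0.0], [0.0, 0.0, -1.0]]
force: [-0.3, -0.7, -0.3]
width: 0.167
finger_force: 60.2
```

```bash
python3 roof.py r6
```

```text
tcp [0.6213 0.1523 0.3157] yaw 0.6 w 0.167 F [-0.3 -0.7 -0.3] 48.1
wrist 14275 c [ 33.3 -34.4] [ 18. 162.] a 89.4 x [-0.044  0.114] z0 0.0376 slope -0.185
wrist 13207 c [34.6 34.1] [154.  18.] a 0.8 x [-0.033  0.111] z0 0.0150 slope -0.002
wrist 3545 c [-46.8 103.7] [ 18. 110.] a 89.6 x [-0.095  0.003] z0 0.0122 slope -0.034
scene 249 c [ 39.3 103.5] [ 21. 145.] a 89.4 x [-0.031  0.111] z0 0.0147 slope 0.001
scene 110 c [-70.9 -34.4] [63. 19.] a 1.4 x [-0.101 -0.044] z0 0.0340 slope -0.206
scene 227 c [48.3 33.7] [ 21. 127.] a 89.7 x [-0.013  0.11 ] z0 0.0150 slope -0.003
scene 259 c [ 62.4 -35.1] [ 23. 104.] a 86.4 x [0.013 0.114] z0 0.0363 slope -0.187
top 72 c [-14.1  32. ] [48. 14.] a 1.1 x [-0.036  0.01 ] z0 0.0145 slope -0.022
```

Good. Lower it, settle it on the beams and release.

carry_out(
  increments=[
    [0,0,0,0.007,0],
    [0,0,0,0.011,0],
    [0,0,0,0.014,0],
    [0,0,0,0.017,0],
    [0,0,0,0.02,0],
    [0,0,0,0.0225,0],
    [0,0,0,0.0225,0],
    [0,0,0,0.0215,0],
    [0.5,0,0,0.0215,0],
    [0.5,0,0,0.0215,0],
    [0.5,0,0,0.0215,0],
    [0.5,0,0,0.0,0],
    [0.5,0,0,-0.035,0],
    [0.5,0,0,-0.075,0],
    [0.5,0,0,-0.075,0],
    [0.5,0,0,-0.075,0],
  ],
)

```text
time_s: 49.58
ee_pos: [0.6222, 0.1527, 0.393]
tool_rot: [[1.0, 0.011, 0.006], [0.011, -1.0, 0.001], [0.006, -0.001, -1.0]]
force: [-0.2, -0.6, -1.4]
width: 0.499
finger_force: 0.0
```

```bash
python3 -c "
from roof import *
roof('r7',('wrist','scene'))"
```

```text
tcp [0.6222 0.1527 0.393 ] yaw 0.62 w 0.499 F [-0.2 -0.6 -1.4] 49.5833
wrist 7851 c [  2.7 103.8] [219.  18.] a 0.2 x [-0.099  0.111] z0 0.0147 slope -0.002
wrist 6051 c [17.7 34.1] [188.  17.] a 0.6 x [-0.063  0.111] z0 0.0153 slope -0.004
wrist 6073 c [  2.4 -34.6] [220.  16.] a 0.5 x [-0.103  0.112] z0 0.0159 slope -0.003
scene 270 c [ 28.8 102.7] [ 21. 165.] a 89.0 x [-0.051  0.111] z0 0.0150 slope -0.002
scene 268 c [32.4 35. ] [157.  21.] a 0.6 x [-0.042  0.11 ] z0 0.0151 slope -0.001
scene 398 c [  2.5 -34.4] [219.  20.] a 0.5 x [-0.104  0.111] z0 0.0150 slope -0.003
```

carry_out(
  increments=[
    [0.6,-0.016,0.038,0,0],
    [0.6,-0.032,0.076,0,-1],
    [0.6,-0.047,0.114,0,-2],
    [0.6,-0.063,0.152,0,-3],
    [0.6,-0.078,0.19,0,-4],
    [0.6,-0.094,0.228,0,-5],
    [0.6,-0.11,0.266,0,-6],
    [0.6,-0.126,0.304,0,-6],
    [0.6,-0.141,0.342,0,-6],
    [0.6,-0.157,0.38,0,-6],
    [0.6,-0.172,0.418,0,-6],
    [0.6,-0.188,0.457,0,-6],
    [0.6,-0.188,0.457,0,-6],
    [0.6,-0.188,0.457,0,-6],
    [0.6,-0.188,0.457,0,-6],
    [0.6,-0.188,0.457,0,-6],
  ],
)

```text
time_s: 51.02
ee_pos: [0.4381, -0.3052, 0.3892]
tool_rot: [[0.993, 0.116, -0.002], [0.116, -0.993, 0.002], [-0.001, -0.002, -1.0]]
force: [0.8, -0.4, 0.3]
width: 0.605
finger_force: 0.0
```

```bash
python3 bat.py w28
```

```text
tcp [ 0.4383 -0.305   0.3895] yaw 6.71 51.0667
[ 438.  -306.5] [218.7  16. ] ang 6.57 ztop [0.0191 0.0201]
```

carry_out(
  increments=[
    [0.6,0,0.001,0.04,0],
    [0.6,0,0.001,0.08,0],
    [0.6,0,0.001,0.12,0],
    [0.6,0,0.001,0.16,0],
    [0.6,0,0.001,0.195,0],
    [0.6,0,0.001,0.213,0],
    [0.6,0,0.001,0.213,0],
    [0.6,0,0.001,0.213,0],
    [0,0,0.001,0.213,0],
    [0,0,0.001,0.213,0],
    [0,0,0.001,0.213,0],
    [0,0,0.001,0.213,0],
    [0,0,0.001,0.213,0],
    [0,0,0.001,0.213,0],
    [0,0,0.001,0.18,0],
    [0,0,0.001,0.14,0],
    [0,0,0.001,0.1,0],
    [0,0,0.001,0.06,0],
    [0,0,0.001,0.025,0],
    [0,0,0.001,0.025,0],
  ],
)

```text
time_s: 52.73
ee_pos: [0.44, -0.3091, 0.3726]
tool_rot: [[0.993, 0.115, 0.009], [0.115, -0.993, -0.009], [0.008, 0.01, -1.0]]
force: [1.5, -1.0, -0.3]
width: 0.168
finger_force: 59.5
```

```bash
python3 -c "
from h import *
s=manip.state();print(np.round(s['ee_pos'],4),s['width'],s['finger_force'],np.round(s['tool_rot'],3).tolist(),s['force'])"
```

```text
[ 0.44   -0.3091  0.3726] 0.16840853043891915 59.472143054008484 [[0.993, 0.115, 0.009], [0.115, -0.993, -0.009], [0.008, 0.01, -1.0]] [ 1.46837565 -1.01797989 -0.25044831]
```

carry_out(
  increments=[
    [0,0.021,-0.033,0,1],
    [0,0.041,-0.066,0,2],
    [0,0.062,-0.1,0,3],
    [0,0.083,-0.133,0,4],
    [0,0.104,-0.166,0,5],
    [0,0.124,-0.199,0,6.1],
    [0,0.145,-0.232,0,6.1],
    [0,0.166,-0.265,0,6.1],
    [0,0.186,-0.299,0,6.1],
    [0,0.207,-0.332,0,6.1],
    [0,0.2278,-0.365,0,6.1],
    [0,0.2278,-0.365,0,6.1],
    [0,0.2278,-0.365,0.025,6.1],
    [0,0.2278,-0.365,0.05,6.1],
    [0,0.2278,-0.365,0.05,6.1],
    [0,0.2278,-0.365,0.05,6.1],
    [0,0.2278,-0.365,0.05,6.1],
  ],
)

```text
time_s: 54.15
ee_pos: [0.6226, 0.081, 0.3158]
tool_rot: [[1.0, 0.009, 0.0], [0.009, -1.0, -0.0], [0.0, 0.0, -1.0]]
force: [0.1, 0.1, -0.4]
width: 0.168
finger_force: 59.5
```

```bash
python3 -c "
from roof import *
roof('r8',('wrist','scene'))"
```

```text
tcp [0.6226 0.081  0.3158] yaw 0.49 w 0.168 F [ 0.1  0.1 -0.4] 54.15
wrist 14015 c [  33.  -105.6] [163.  18.] a 0.5 x [-0.044  0.114] z0 0.0368 slope -0.185
wrist 13374 c [ 34.4 -34.8] [156.  18.] a 0.7 x [-0.034  0.111] z0 0.0150 slope -0.002
wrist 3424 c [-47.5  32.9] [ 18. 106.] a 89.4 x [-0.094  0.   ] z0 0.0121 slope -0.035
scene 320 c [ 12.9 104.3] [197.  21.] a 0.2 x [-0.081  0.111] z0 0.0149 slope -0.003
scene 261 c [37.8 33.6] [148.  20.] a 0.5 x [-0.032  0.11 ] z0 0.0150 slope -0.000
scene 105 c [ -75.5 -105. ] [58. 18.] a 1.3 x [-0.103 -0.049] z0 0.0368 slope -0.167
scene 240 c [ 48.3 -34.9] [128.  21.] a 0.3 x [-0.013  0.111] z0 0.0154 slope -0.008
scene 267 c [  61.1 -107.3] [ 25. 107.] a 85.3 x [0.013 0.114] z0 0.0351 slope -0.180
```

carry_out(
  increments=[
    [0,0,0,0.007,0],
    [0,0,0,0.011,0],
    [0,0,0,0.014,0],
    [0,0,0,0.017,0],
    [0,0,0,0.02,0],
    [0,0,0,0.0225,0],
    [0,0,0,0.0225,0],
    [0,0,0,0.0215,0],
    [0.5,0,0,0.0215,0],
    [0.5,0,0,0.0215,0],
    [0.5,0,0,0.0215,0],
    [0.5,0,0,0.0,0],
    [0.5,0,0,-0.035,0],
    [0.5,0,0,-0.075,0],
    [0.5,-0.03,0.03,-0.1,0],
    [0.5,-0.06,0.06,-0.1,0],
    [0.5,-0.09,0.09,-0.1,0],
    [0.5,-0.12,0.12,-0.1,0],
    [0.5,-0.15,0.15,-0.1,0],
    [0.5,-0.16,0.16,-0.1,0],
  ],
)

```text
time_s: 55.92
ee_pos: [0.4609, -0.0817, 0.4148]
tool_rot: [[1.0, 0.008, -0.002], [0.008, -1.0, -0.001], [-0.002, 0.001, -1.0]]
force: [-0.5, 0.4, 0.3]
width: 0.498
finger_force: 0.0
```

Run:
```python
from roof import *
roof('r9',('scene','top'))
from chk import stones
stones()
p,d,C=load('r9top');P=cloud(d,C);m=(d>0)&(P[...,2]>.03)&(P[...,2]<.06)&(abs(P[...,0]-.295)<.1)&(abs(P[...,1]+.037)<.06);q=P[m]
if len(q): print("tray",len(q),np.round(cv2.minAreaRect((q[:,:2]*1000).astype(np.float32))[0],1),np.percentile(q[:,2],[50,98]).round(3))
s,_,_=load('r9scene');cv2.imwrite('pics/fin.png',np.hstack([cv2.resize(s[:,:,::-1],(400,300)),cv2.resize(p[:,:,::-1],(400,300))]))
```

```text
tcp [ 0.4609 -0.0817  0.4148] yaw 0.48 w 0.498 F [-0.5  0.4  0.3] 55.9167
scene 365 c [  2.4 104. ] [ 20. 221.] a 90.0 x [-0.105  0.11 ] z0 0.0146 slope -0.003
scene 378 c [ 1.2 34. ] [220.  20.] a 1.0 x [-0.104  0.11 ] z0 0.0149 slope -0.001
scene 392 c [  2.2 -34.4] [222.  19.] a 0.6 x [-0.105  0.11 ] z0 0.0150 slope -0.001
scene 420 c [   1.5 -105.4] [ 20. 220.] a 89.9 x [-0.106  0.111] z0 0.0153 slope -0.004
top 333 c [ -1.1 102.8] [214.  16.] a 0.1 x [-0.107  0.106] z0 0.0148 slope -0.002
top 335 c [-1.1 32.1] [215.  14.] a 0.4 x [-0.108  0.105] z0 0.0150 slope -0.001
top 347 c [ -0.7 -36. ] [215.  16.] a 0.3 x [-0.108  0.106] z0 0.0146 slope -0.001
top 357 c [  -1.  -106.8] [215.  16.] a 0.2 x [-0.108  0.104] z0 0.0147 slope -0.001
top [[0.678, 0.001, 0.03], [0.664, -0.042, 0.03], [0.639, -0.024, 0.029], [0.602, -0.048, 0.03]] [44, 40, 42, 30]
scene [[0.607, -0.053, 0.03], [0.645, -0.025, 0.031], [0.682, 0.0, 0.032], [0.67, -0.043, 0.031]] [60, 57, 48, 59]
wrist [[0.604, -0.052, 0.031]] [627]
tray 93 [313.  -39.6] [0.039 0.048]
```

View pics/fin.png

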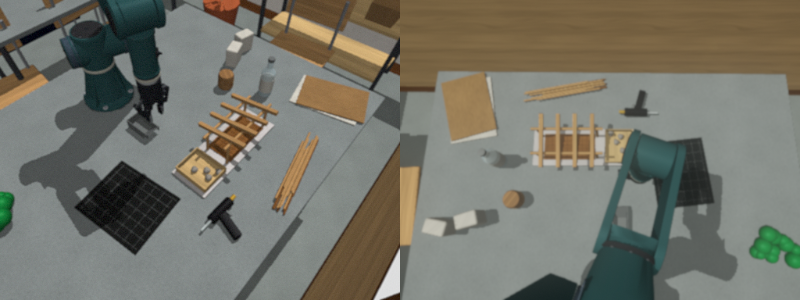

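The final pair shows four battens laid across the roof, four stones in the bed, the tray upright on the table, and the bystanders where they were. Handing in.

```bash
python3 -c "
from workcell import manip
print(manip.job_done())"
```

```text
the job is handed in; nothing more can be done
None
```

The job is handed in at about 56 s, no verdict shown: four battens measure flush and evenly spaced on both beams, all four stones are in the bed (one rolled out on tipping and I put it back), and the tray stands upright and empty.

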